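# Hold the hardness probe square on a turned flange

## Task

Pull the upper drawer of the bench cabinet out to its stop and leave it open; take the round-handled hardness probe out of the rack inside it (not the square-handled punch). Then set the probe's spring tip inside the ring marked on the clamped, tilted flange, square to that sloping face, and press gently until the tip is about half way in. Finish while still holding it there, with the light push kept up; do not shift the tilted table or disturb anything else on the bench.

Things in the scene. Friction and masses are not known exactly. Their poses are not given: they have to be found in the camera images.
- cab_drawer0 (a joint): opening of the upper drawer of the grey cabinet with white fronts, 260 mm wide, 220 mm deep, 190 mm high (a flat black case, 36 mm high, lies on the rear of its top): 0 closed, 0.15 m at the stop; it slides easily (a few N) and stays where it is left
- cab_drawer0_handle (a point): middle of the upper drawer's bar handle: a level steel bar 11 mm thick and 120 mm long, its axis 35 mm off the drawer's front (clear gap 29 mm), about 43 mm below the cabinet's top. Its y axis runs along the bar, its z axis up; the drawer opens along its -x axis
- probe_grip (a point): centre of the hardness probe's round grip, 22 mm in diameter and 45 mm high; z axis along the probe, away from the tip. Under the grip are a collar (30 mm in diameter, 22.5 to 27.5 mm below this point), a nose (18 mm in diameter, down to 47.5 mm below) and the spring tip, whose end is 65.5 mm below this point when out. The probe stands upright in the rack, hanging by its collar with 2 mm of play
- plunger (a joint): how far the probe's spring tip is pushed in: 0 out, 0.012 m fully in; the spring gives 0.8 N at the start and 0.4 N more for each mm (about 3.2 N at half way)
- probe_tip (a point): rounded end (7 mm in diameter) of the probe's spring tip, moving with the tip; z axis along the probe towards its grip
- rack_mid (a point): centre of the top of the black rack, 62 x 130 x 45 mm, in the upper drawer (it moves with the drawer; x and y as the handle's): two 22 mm holes 36 mm either side along y hold probe and punch, either way round. Lift straight up to clear it. The drawer front's inner face is 42 mm away in -x, its top edge 56 mm above this point
- punch_grip (a point): centre of the square handle (13 x 13 x 30 mm) of the centre punch that stands in the rack's other hole; leave it there
- mark (a point): centre of the marked ring (16 mm inside diameter, a dot in the middle) on the flange's flat face; z axis is the face's outward normal, and the face slopes down towards -x. The flange is a bright disc 92 mm in diameter; its hub, 28 mm in diameter and 12 mm proud, has its axis 27 mm away in +x and 13 mm in -y. Two dark clamps, 14 mm high with bolts, hold its rim on the hub's +y and -y sides
- tilt (a joint): tilt of the table that carries the flange, rad from level (the slope of the face); held by a stiff friction clamp that a light push does not move
- fixture: grey and blue base of the tilting table, 170 x 150 mm and 70 mm high, fixed to the bench; origin at the centre of its underside; with it go the tilted table, clamps and flange
- cab: the grey cabinet itself, fixed to the bench; origin at the centre of its underside, front towards its -x
- probe: the hardness probe as a whole, about 150 g; origin on its axis at the underside of the collar, z along the probe away from the tip
- chuck_key: T-shaped chuck key lying, 120 mm bar, 120 mm long; origin under its middle; bystander
- stepped_shaft: stepped steel shaft standing, 40 mm in diameter, 75 mm high; origin under it; bystander
- blank: aluminium disc blank lying, 76 mm in diameter, 22 mm high; origin under it; bystander
- oil: white bottle, 60 mm in diameter, 150 mm high; origin under it; bystander
- caliper: digital caliper lying flat, 200 mm long; origin under its middle; bystander
- tool_holder: dark steel lathe tool holder, 45 mm block 35 mm high with a bit sticking out 48 mm; origin under the block; bystander
- brush: hand brush lying; origin under it; bystander

How it is judged:
By the outcome, as a careful person would: the job done as asked, in the order asked, and still so for the second after the job is handed in, while the arm keeps its last pose, push and grip.
It also fails if it takes over 56 s, if anything falls off the work surface, if the arm or the gripper's body presses on something with over 40 N, if the wrist force passes 120 N, or if a joint passes its speed limit or range.

## Robot

A 6-joint arm with a two-finger parallel gripper is mounted at the origin on the work surface. World frame = base frame: x ahead of the robot, y to its left, z up, the work surface at z = 0. Lengths are in m, angles in rad, forces in N, time in s.
With the tool pointing down it reaches from about 0.375 to 0.825 m from the base axis. Payload 5.5 kg.
Tool frame: the origin (TCP) lies at the very end of the fingers, on their centre line; the grasp point (between the pads) lies 19 mm behind it; z points along the fingers, x is the direction in which the jaws open and shut, and the axes are right-handed (so a half turn about z gives the same grasp; the last joint's range is limited). The gripper opens to 85 mm and grips with 20 to 120 N. Pads are 22 mm wide; open, the fingers measure 114 mm over their backs; the gripper's body (76 mm by 85 mm) begins 54 mm behind the grasp point. The pads swing forward as they close: fully open they stand 13 mm farther back than shut.
Start: joints at [1.278, 0.314, -0.047, 1.21, 0, 1.571], TCP at [0.173, 0.574, 0.231] pointing down, gripper open.
Joint ranges: [-2.67, 2.67], [-0.69, 1.73], [-1.03, 1.25], [-2.08, 2.16], [-1.42, 1.45], [-3.14, 3.14]. Speed limits (rad/s): [2.39, 2.39, 3.01, 3.14, 3.14, 3.14].

## Interface

Orientations are given as a rotation vector (axis times angle).
In Python, from bench import sensors, vision, job gives the robot as it stands.
- The arm moves only by the tool apply_moves, never from a script. Its argument "series" is a list of rows, each a list of 3 entries, a list of its own where there are three numbers: the shift along the tool's x, y, z in mm, then the turn about the tool's z in degrees, then the closure, from 0 (fully open) to 1 (shut). A call has 1 to 20 rows; each row is the pose to reach, as a shift and turn from the pose measured when the call began, along the tool's axes at that moment; what a row does not reach only later rows make up. A row lasts 1/10 s, in which the tool goes at most 50 mm and 8.59 degrees, less where a joint would pass 70% of its speed; a pose out of reach is approached as far as the arm can. A call with a gripper value outside its range is refused whole. The fingers move at their own pace and stop on an object; "newtons" is the grip in N (left out, the last holds). Time passes only in rows, so rows that repeat a pose let the fingers close. It gives the time, the measured TCP pose, the force and the opening at its end, in the units of the state.
- sensors.observe(): the state, without advancing time (a new reading comes with each control period).
- vision.capture(name): name is "scene" or "top" or "wrist"; returns the picture (480x640x3 uint8, red, green, blue); there is no depth.
- vision.get_calibration(name): a dict with "fx", "fy", "cx", "cy" (pixels), "k1" (the pictures are not rectified: a ray, as slopes to the right and down, at radius r is drawn at 1 + k1 r^2 times it, then the intrinsics apply), "R" (3x3) and "t" (3): a world point X has camera coordinates R X + t. Camera axes: x right, y down, z forward; pixel columns grow to the right and rows downward; lengths in m; the calibration is good to about 2 mm. A picture is of the moment at which its call begins: read the wrist's pose just before it. get_calibration takes no time and is no camera call; for the wrist camera it gives the pose at the moment of the call.
- job.job_done(): hands the job in, once; it reports no verdict.
The state is a dict: "time_s": time; "qpos": joint angles; "qd": joint speeds; "joint_efforts": joint torques, N m; "ee_pos": TCP position; "tcp_rot": TCP orientation; "contact_force": force on the tool from outside, world axes, zero at the start; "moment": the same for the moment, N m; "opening": opening from 0.0 (shut) to 1.0 (fully open).
Only numpy, scipy, OpenCV 4.12 (cv2) and the standard library are available. Lean on these libraries where they do the work, as an engineer would, in place of code of your own. Each camera call takes 0.05 s, during which the arm holds its last target.

## Working session

There is one attempt and no reset: what is moved stays moved. The work goes in short steps, Python scripts to look and compute and a tool call to move; the robot and the scene stay as the last step left them, time stands still between calls to the robot, and variables do not carry over. Pictures are saved under pics/ and viewed, and the job is handed in when it is done.

Besides the shell and the picture viewer there is one more tool, called after "Request:" in YAML: its name, and indented under it one key for each argument. apply_moves: Moves the arm, as the interface text tells. Its arguments: {"type":"object","properties":{"series":{"type":"array","items":{"type":"array"}},"newtons":{"type":"number"}},"required":["series"]}

```bash
mkdir -p pics; ls
python3 - <<'E'
from bench import sensors, vision, job
import cv2
print(sensors.observe())
for n in ["scene","top","wrist"]:
    c=vision.get_calibration(n); print(n,c)
    im=vision.capture(n); cv2.imwrite(f"pics/{n}0.png",im[:,:,::-1])
E
```

```text
pics
{'time_s': 0.0, 'qpos': array([ 1.27800468e+00,  3.14249577e-01, -4.80704346e-02,  1.21020940e+00,
       -3.57105435e-05,  1.57082205e+00]), 'qd': array([ 1.33465628e-03,  3.16809663e-04, -6.32747825e-06,  8.26800863e-05,
        5.74289266e-07, -7.41184179e-04]), 'joint_efforts': array([-5.23040417e-04, -5.39579308e+01,  3.39755738e+01,  1.87825685e-02,
       -1.59151550e-04,  8.56113303e-06]), 'ee_pos': array([0.1730195 , 0.57390599, 0.23042424]), 'tcp_rot': array([ 2.52089943e+00,  1.87296355e+00, -2.15098073e-03]), 'contact_force': array([ 0.85147734,  0.26574349, -0.42177643]), 'moment': array([-0.0277844 , -0.04128554, -0.00491199]), 'opening': 1.0008575351151363}
scene {'fx': 603.2695711538308, 'fy': 603.2695711538308, 'cx': 308.843035069491, 'cy': 244.8751262709455, 'k1': -0.062176205733268555, 'R': array([[-0.42697467,  0.9042132 , -0.00954577],
       [ 0.69916788,  0.3234197 , -0.63762369],
       [-0.57346047, -0.27892326, -0.77028885]]), 't': array([ 0.26499627, -0.3225277 ,  1.87932689])}
top {'fx': 443.020363941193, 'fy': 443.020363941193, 'cx': 315.368108740447, 'cy': 240.87504653192937, 'k1': -0.0886582654401316, 'R': array([[ 0.0014902 , -0.9998982 ,  0.01419052],
       [-0.98247718, -0.00410873, -0.18633761],
       [ 0.18637695, -0.01366418, -0.98238329]]), 't': array([-0.04060522,  0.58743308,  1.06425109])}
wrist {'fx': 351.63865130943384, 'fy': 351.63865130943384, 'cx': 321.5054325308485, 'cy': 238.25778429814832, 'k1': -0.05383653816805768, 'R': array([[ 2.87663284e-01,  9.57731573e-01, -2.63709314e-04],
       [ 9.21070985e-01, -2.76576472e-01,  2.74105263e-01],
       [ 2.62446329e-01, -7.90929151e-02, -9.61699660e-01]]), 't': array([-0.59857251, -0.03727502,  0.37649938])}
```

View pics/scene0.png

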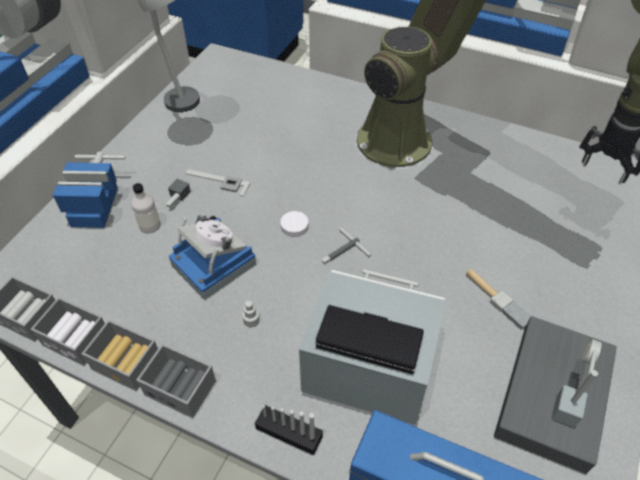

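View pics/top0.png

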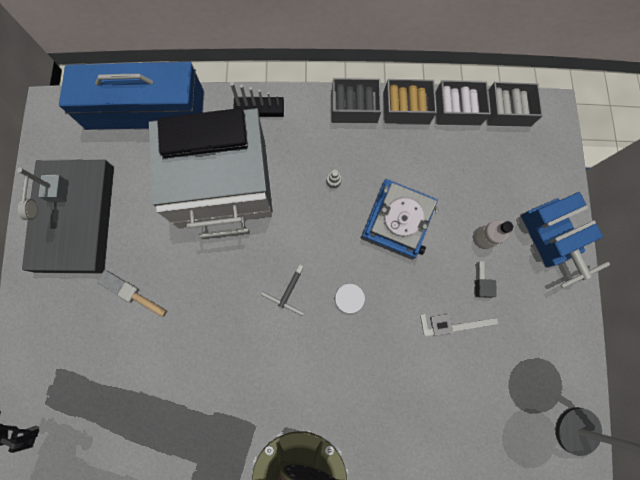

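View pics/wrist0.png

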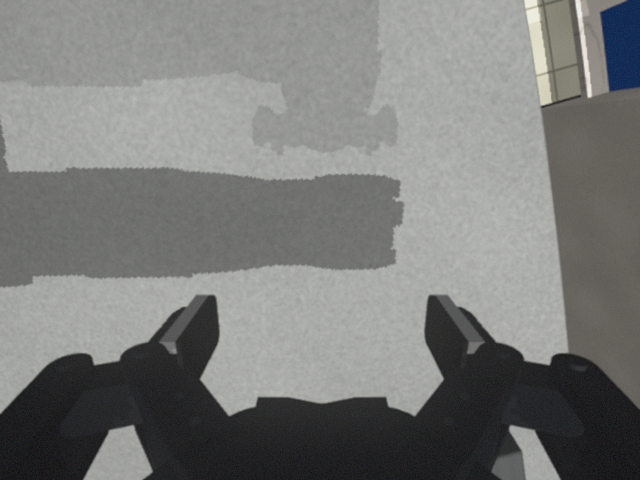

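```bash
cat > h.py <<'E'
import numpy as np, cv2
from bench import sensors, vision
def K(c): return np.array([[c['fx'],0,c['cx']],[0,c['fy'],c['cy']],[0,0,1]])
def ray(c,uv):
    # model: drawn = s*(1+k1 r^2) = cv2 k1
    p=cv2.undistortPoints(np.array([[uv]],float),K(c),np.array([c['k1'],0,0,0.]),None)[0,0]
    R=np.array(c['R']);t=np.array(c['t'])
    return -R.T@t, R.T@np.array([p[0],p[1],1.])
def onz(c,uv,z):
    o,d=ray(c,uv); return o+d*(z-o[2])/d[2]
def tri(obs):
    A=np.zeros((3,3));b=np.zeros(3);L=[]
    for c,uv in obs:
        o,d=ray(c,uv);d=d/np.linalg.norm(d);P=np.eye(3)-np.outer(d,d);A+=P;b+=P@o;L.append((o,P))
    X=np.linalg.solve(A,b); return X,[float(np.linalg.norm(P@(X-o)))*1000 for o,P in L]
def proj(c,X):
    R=np.array(c['R']);t=np.array(c['t'])
    return cv2.projectPoints(np.array([X],float),cv2.Rodrigues(R)[0],t,K(c),np.array([c['k1'],0,0,0.]))[0][0,0]
def crop(src,dst,x0,y0,x1,y1,f):
    im=cv2.imread(src)[y0:y1,x0:x1]; cv2.imwrite(dst,cv2.resize(im,None,fx=f,fy=f,interpolation=cv2.INTER_CUBIC))
E
python3 - <<'E'
from h import *
for n in ["scene","top","wrist"]:
    c=vision.get_calibration(n); print(n,-np.array(c['R']).T@c['t'])
crop('pics/top0.png','pics/top0_cab.png',140,100,290,250,5)
crop('pics/top0.png','pics/top0_fl.png',350,165,450,270,6)
crop('pics/scene0.png','pics/scene0_fl.png',160,205,270,300,6)
crop('pics/scene0.png','pics/scene0_cab.png',290,255,460,400,4)
E
```

```text
scene [1.41636737 0.38888667 1.24450283]
top [ 0.37884823 -0.02364536  1.15553957]
wrist [0.10772285 0.59278545 0.37224789]
```

View pics/top0_cab.png

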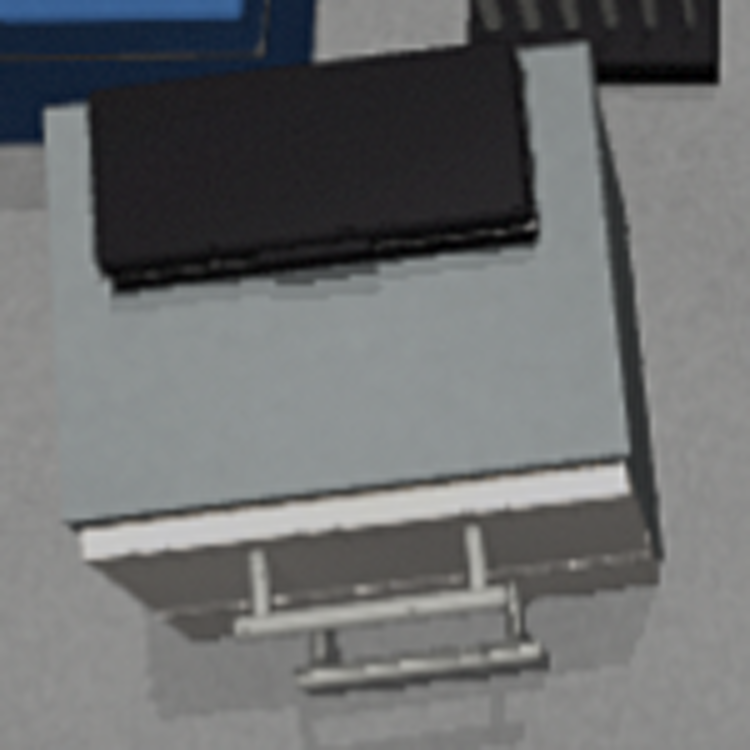

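View pics/top0_fl.png

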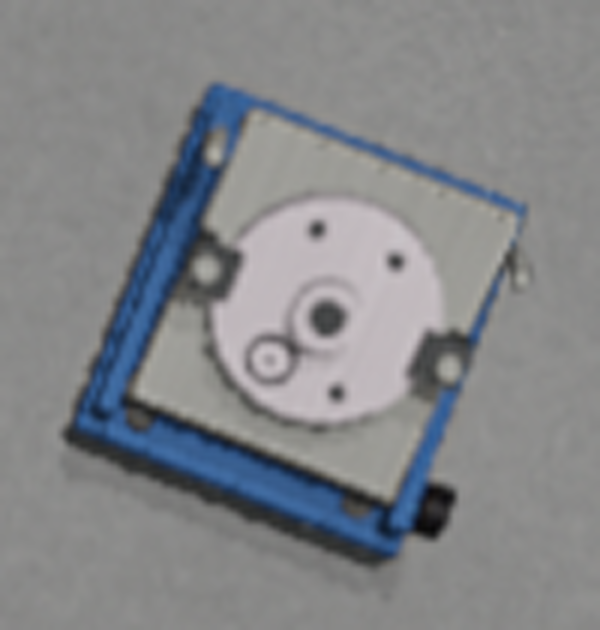

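View pics/scene0_fl.png

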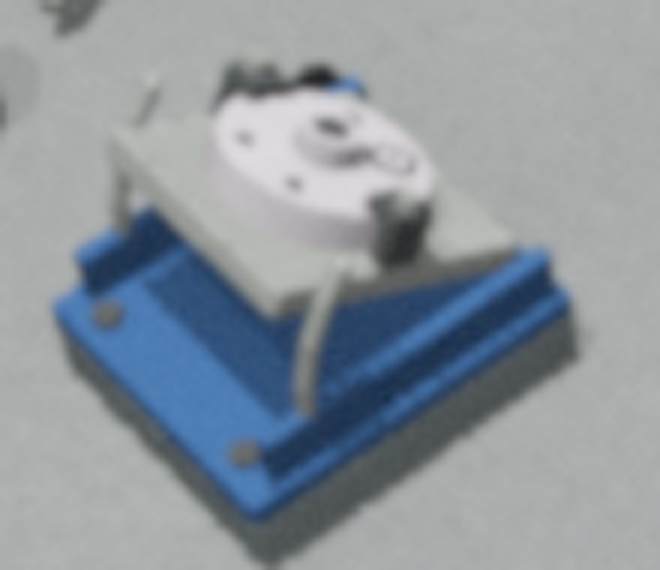

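View pics/scene0_cab.png

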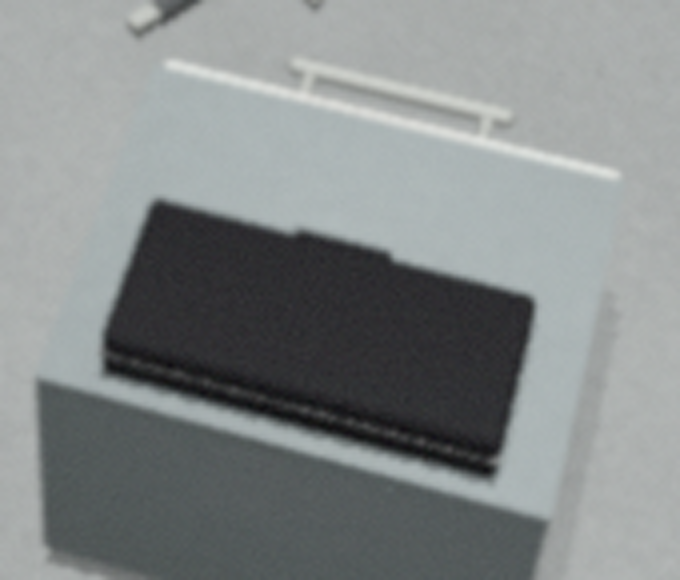

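Run:
```python
from h import *
T=vision.get_calibration("top");S=vision.get_calibration("scene")
tc=lambda a,b:(a/5+140-.4,b/5+100-.4)
sc=lambda a,b:(a/4+290-.4,b/4+255-.4)
tf=lambda a,b:(a/6+350-.4,b/6+165-.4)
sf=lambda a,b:(a/6+160-.4,b/6+205-.4)
P={}
def t(n,a,b,z=None):
    X,e=tri([(T,a),(S,b)]);P[n]=X;print(n,X.round(4),np.round(e,1), '' if z is None else (onz(T,a,z).round(4),onz(S,b,z).round(4)))
t('hL',tc(237,628),sc(512,117),.147)
t('hR',tc(518,597),sc(290,64),.147)
t('frontL',tc(82,540),sc(620,176),.19)
t('frontR',tc(630,463),sc(165,65),.19)
t('backL',tc(45,105),sc(548,520),.19)
t('backR',tc(590,42),sc(38,378),.19)
t('ring',tf(270,360),sf(395,160))
t('hub',tf(327,318),sf(330,128))
t('plateA',tf(245,110),sf(275,300))
t('plateB',tf(522,208),sf(112,130))
t('plateD',tf(130,400),sf(520,243))
t('hole+x+y',tf(317,230),sf(293,184))
t('hole+x-y',tf(396,261),sf(245,137))
n=np.cross(P['plateB']-P['plateA'],P['plateD']-P['plateA']);n/=np.linalg.norm(n);n*=np.sign(n[2]);print(n,np.degrees(np.arccos(n[2])),np.degrees(np.arctan2(n[1],n[0])))
n=np.cross(P['hole+x+y']-P['ring'],P['hole+x-y']-P['ring']);n/=np.linalg.norm(n);n*=np.sign(n[2]);print(n,np.degrees(np.arccos(n[2])),np.degrees(np.arctan2(n[1],n[0])))
print((P['hR']+P['hL'])/2,np.linalg.norm(P['hR']-P['hL']))
```

```text
hL [0.6046 0.2616 0.1536] [0.5 0.5] (array([0.6063, 0.2629, 0.147 ]), array([0.5995, 0.2612, 0.147 ]))
hR [0.6201 0.1329 0.1498] [2.2 2.2] (array([0.6216, 0.1313, 0.147 ]), array([0.6172, 0.1342, 0.147 ]))
frontL [0.639  0.3288 0.1818] [1.6 1.6] (array([0.6373, 0.3243, 0.19  ]), array([0.6441, 0.3307, 0.19  ]))
frontR [0.6748 0.0786 0.1844] [2.3 2.3] (array([0.6739, 0.0759, 0.19  ]), array([0.6779, 0.0823, 0.19  ]))
backL [0.8506 0.3591 0.191 ] [0. 0.] (array([0.8511, 0.3595, 0.19  ]), array([0.8501, 0.359 , 0.19  ]))
backR [0.8825 0.1023 0.1883] [1.7 1.7] (array([0.8822, 0.1004, 0.19  ]), array([0.8828, 0.1044, 0.19  ]))
ring [ 0.6184 -0.2308  0.1087] [0.4 0.4] 
hub [ 0.6308 -0.2505  0.1319] [0.4 0.4] 
plateA [ 0.7178 -0.2218  0.1319] [1.9 1.9] 
plateB [ 0.6745 -0.3286  0.1391] [0.8 0.8] 
plateD [ 0.6098 -0.1792  0.071 ] [0.2 0.2] 
hole+x+y [ 0.6659 -0.2466  0.1357] [0.1 0.1] 
hole+x-y [ 0.653  -0.2776  0.1366] [0.2 0.2] 
[-0.40948391  0.22580463  0.88393167] 27.87966262065994 151.12602671171467
[-0.43271872  0.20303053  0.87836958] 28.55369250294834 154.86414863958072
[0.61237855 0.19721908 0.15169559] 0.12966017763346152
```

```bash
cat >> h.py <<'E'
def pose():
    s=sensors.observe(); return np.array(s['ee_pos']),cv2.Rodrigues(np.array(s['tcp_rot']))[0],s
def plan(X,yaw):
    p,R,s=pose(); d=R.T@(np.array(X)-p)*1000
    cur=np.degrees(np.arctan2(R[1,0],R[0,0])); turn=-(yaw-cur); turn=(turn+180)%360-180
    print('t',s['time_s'],'p',p.round(4),'yaw',cur.round(2),'tilt',np.degrees(np.arccos(-R[2,2])).round(2),'q6',np.degrees(s['qpos'][5]).round(1),'F',np.round(s['contact_force'],1),'op',round(s['opening'],3))
    print('shift',d.round(1),'turn',round(turn,1)); return d,turn
E
python3 -c "
from h import *
plan([.612,.197,.215],7.4)"
```

```text
t 0.15 p [0.1731 0.574  0.2306] yaw 73.22 tilt 0.07 q6 90.0 F [-0.3 -0.3  0.2] op 0.998
shift [-234.3  529.1   15.9] turn 65.8
```

Request:
apply_moves:
  series:
    - [[-234,529,16],66,0.67]
    - [[-234,529,16],66,0.67]
    - [[-234,529,16],66,0.67]
    - [[-234,529,16],66,0.67]
    - [[-234,529,16],66,0.67]
    - [[-234,529,16],66,0.67]
    - [[-234,529,16],66,0.67]
    - [[-234,529,16],66,0.67]
    - [[-234,529,16],66,0.67]
    - [[-234,529,16],66,0.67]
    - [[-234,529,16],66,0.67]
    - [[-234,529,16],66,0.67]
    - [[-234,529,16],66,0.67]
    - [[-234,529,16],66,0.67]
    - [[-234,529,16],66,0.67]
    - [[-234,529,16],66,0.67]
  newtons: 40

```text
time_s: 1.75
ee_pos: [0.611, 0.1984, 0.2151]
tcp_rot: [3.134, 0.201, -0.001]
contact_force: [0.7, -0.3, -0.5]
opening: 0.333
```

Run:
```python
from h import *
plan([.612,.197,.131],7.4)
c=vision.get_calibration("wrist");im=vision.capture("wrist");cv2.imwrite("pics/w1.png",im[:,:,::-1])
import pickle;pickle.dump(c,open('w1.pkl','wb'))
```

```text
t 1.75 p [0.611  0.1984 0.2151] yaw 7.33 tilt 0.07 q6 100.7 F [ 0.7 -0.3 -0.5] op 0.333
shift [ 0.8  1.4 84.1] turn -0.1
```

View pics/w1.png

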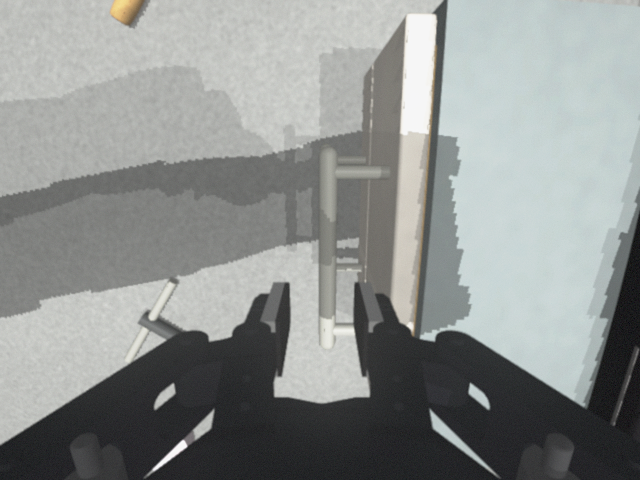

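Run:
```python
from h import *
import pickle
c=pickle.load(open('w1.pkl','rb'))
for uv in [(328,148),(327.5,347),(322,240),(335,240)]:
    print(onz(c,uv,.147).round(4))
print(proj(c,[.612,.197,.147]))
for u in [(437,15),(420,320),(407,15),(393,320)]: print('front',onz(c,u,.19))
```

```text
[0.6079 0.2612 0.147 ]
[0.6251 0.1306 0.147 ]
[0.6116 0.2057 0.147 ]
[0.6196 0.2067 0.147 ]
[320.90234089 253.28274453]
front [0.64580769 0.32378364 0.19      ]
front [0.66733166 0.18085892 0.19      ]
front [0.63302517 0.32187616 0.19      ]
front [0.65299937 0.17909547 0.19      ]
```

Request:
apply_moves:
  series:
    - [[5,2,0],0,0.67]
    - [[5,2,35],0,0.67]
    - [[5,2,60],0,0.67]
    - [[5,2,84],0,0.67]
    - [[5,2,84],0,0.67]
    - [[5,2,84],0,1]
    - [[5,2,84],0,1]
    - [[5,2,84],0,1]
    - [[5,2,84],0,1]
    - [[5,2,84],0,1]
  newtons: 40

```text
time_s: 2.8
ee_pos: [0.6148, 0.1976, 0.1338]
tcp_rot: [3.135, 0.202, -0.002]
contact_force: [-11.2, -1.7, 19.5]
opening: 0.11
```

Run:
```python
from h import *
p,R,s=pose()
plan(p-.150*np.array([np.cos(np.radians(7.4)),np.sin(np.radians(7.4)),0]),7.4)
```

```text
t 2.8 p [0.6148 0.1976 0.1338] yaw 7.39 tilt 0.09 q6 100.4 F [-11.2  -1.7  19.5] op 0.11
shift [-150.     0.     0.2] turn -0.0
```

Request:
apply_moves:
  series:
    - [[-5,0,-2],0,1]
    - [[-20,0,-2],0,1]
    - [[-40,0,-2],0,1]
    - [[-60,0,-2],0,1]
    - [[-80,0,-2],0,1]
    - [[-100,0,-2],0,1]
    - [[-120,0,-2],0,1]
    - [[-135,0,-2],0,1]
    - [[-145,0,-2],0,1]
    - [[-150,0,-2],0,1]
    - [[-153,0,-2],0,1]
    - [[-153,0,-2],0,1]

```text
time_s: 4.0
ee_pos: [0.4658, 0.1787, 0.1342]
tcp_rot: [-3.135, -0.203, -0.004]
contact_force: [15.0, 7.1, -35.5]
opening: 0.11
```

Run:
```python
from h import *
plan([.6148,.1976,.1338],7.4)
im=vision.capture("top");cv2.imwrite("pics/t2.png",im[:,:,::-1])
crop('pics/t2.png','pics/t2c.png',140,100,290,300,4)
```

```text
t 4.0 p [0.4658 0.1787 0.1342] yaw 7.4 tilt 0.16 q6 103.6 F [ 15.    7.1 -35.5] op 0.11
shift [150.2   0.4   0.9] turn -0.0
```

View pics/t2c.png

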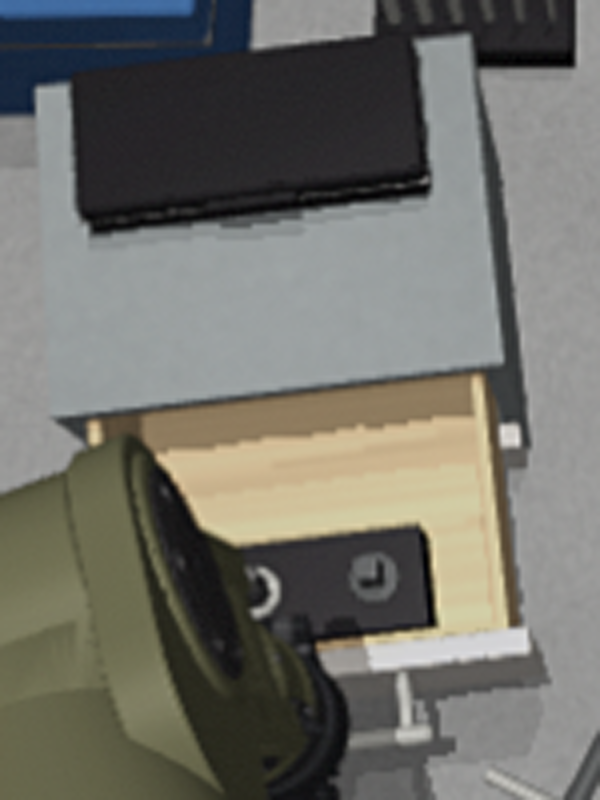

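Request:
apply_moves:
  series:
    - [[1,0,1],0,0.67]
    - [[1,0,1],0,0.67]
    - [[1,0,1],0,0.67]
    - [[1,0,1],0,0.67]
    - [[1,0,-40],0,0.67]
    - [[1,0,-80],0,0.67]
    - [[40,0,-125],0,0.4]
    - [[85,20,-125],0,0.3]
    - [[85,20,-125],0,0.3]
    - [[85,20,-125],0,0.3]

```text
time_s: 5.05
ee_pos: [0.5533, 0.1693, 0.2594]
tcp_rot: [-3.135, -0.2, -0.004]
contact_force: [-1.3, 0.5, -0.1]
opening: 0.701
```

Run:
```python
from h import *
plan([.556,.19,.2],7.4)
import pickle
c=vision.get_calibration("wrist");pickle.dump(c,open('w3.pkl','wb'))
im=vision.capture("wrist");cv2.imwrite("pics/w3.png",im[:,:,::-1])
im=vision.capture("top");cv2.imwrite("pics/t3.png",im[:,:,::-1])
im=vision.capture("scene");cv2.imwrite("pics/s3.png",im[:,:,::-1])
crop('pics/t3.png','pics/t3c.png',140,170,290,300,5)
crop('pics/s3.png','pics/s3c.png',320,180,470,330,4)
```

```text
t 5.05 p [0.5533 0.1693 0.2594] yaw 7.32 tilt 0.15 q6 99.7 F [-1.3  0.5 -0.1] op 0.701
shift [  5.1 -20.1  59.4] turn -0.1
```

View pics/w3.png

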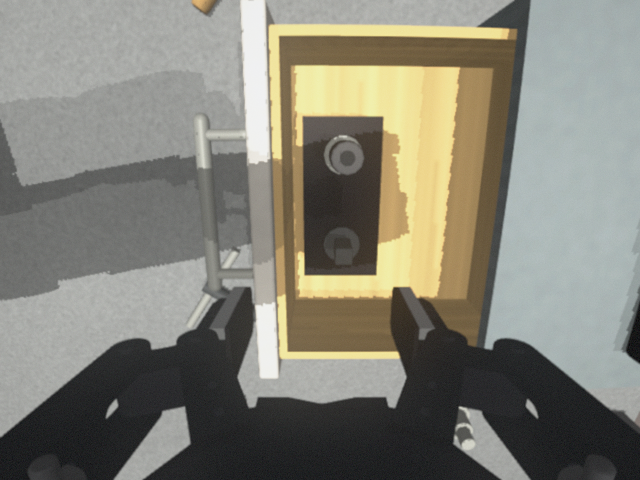

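View pics/t3c.png

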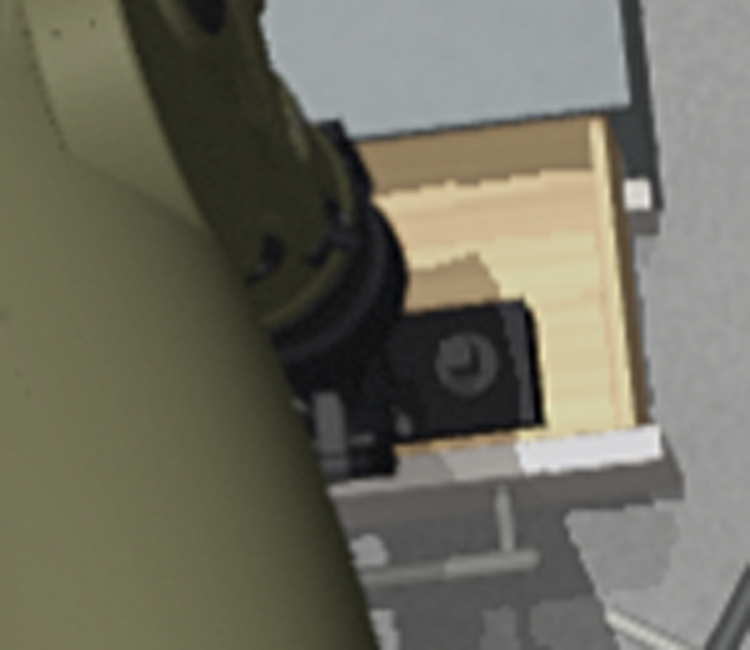

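View pics/s3c.png

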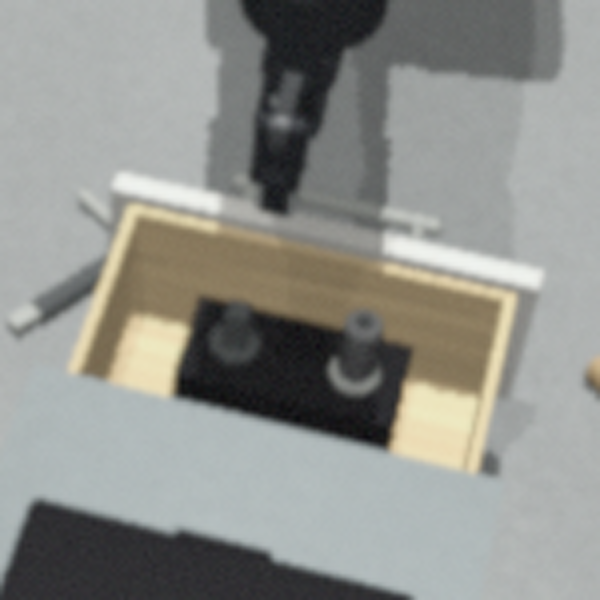

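```bash
crop() { :; }
python3 - <<'E'
from h import *
import pickle
c=pickle.load(open('w3.pkl','rb'))
q=[(303,116.5),(383,117),(376.5,275),(303,275)]
for z in [.115,.12,.125,.13,.135]:
    P=[onz(c,u,z)[:2] for u in q]
    print(z,[round(np.linalg.norm(P[i]-P[(i+1)%4])*1000,1) for i in range(4)],np.mean(P,0).round(4), 'yaw',np.degrees(np.arctan2(*(P[0]-P[3])[::-1])).round(1)-90)
for z in (.17,.175,.18,.185,.19): print('front strip', z,onz(c,(269,200),z).round(4), onz(c,(270,155),z).round(4),onz(c,(247,155),z).round(4))
T=vision.get_calibration("top");S=vision.get_calibration("scene")
print('punch collar',tri([(T,(466/5+139.6,364/5+169.6)),(S,(234/4+319.6,345/4+179.6))]))
crop('pics/w3.png','pics/w3c.png',290,105,400,285,4)
E
```

```text
0.115 [np.float64(62.1), np.float64(131.2), np.float64(64.2), np.float64(131.4)] [0.5686 0.1905] yaw 6.599999999999994
0.12 [np.float64(61.0), np.float64(128.9), np.float64(63.1), np.float64(129.1)] [0.5682 0.1913] yaw 6.599999999999994
0.125 [np.float64(59.9), np.float64(126.6), np.float64(61.9), np.float64(126.8)] [0.5678 0.1921] yaw 6.599999999999994
0.13 [np.float64(58.8), np.float64(124.3), np.float64(60.8), np.float64(124.5)] [0.5674 0.1929] yaw 6.599999999999994
0.135 [np.float64(57.7), np.float64(122.1), np.float64(59.7), np.float64(122.2)] [0.567  0.1937] yaw 6.599999999999994
front strip 0.17 [0.5165 0.1935 0.17  ] [0.5145 0.2227 0.17  ] [0.4998 0.2209 0.17  ]
front strip 0.175 [0.5171 0.1945 0.175 ] [0.5152 0.223  0.175 ] [0.5008 0.2212 0.175 ]
front strip 0.18 [0.5178 0.1954 0.18  ] [0.5158 0.2233 0.18  ] [0.5018 0.2216 0.18  ]
front strip 0.185 [0.5184 0.1964 0.185 ] [0.5165 0.2237 0.185 ] [0.5027 0.2219 0.185 ]
front strip 0.19 [0.519  0.1973 0.19  ] [0.5172 0.224  0.19  ] [0.5037 0.2223 0.19  ]
punch collar (array([0.57045269, 0.15763259, 0.12248525]), [0.3269689129296383, 0.32696891292957747])
```

View pics/w3c.png

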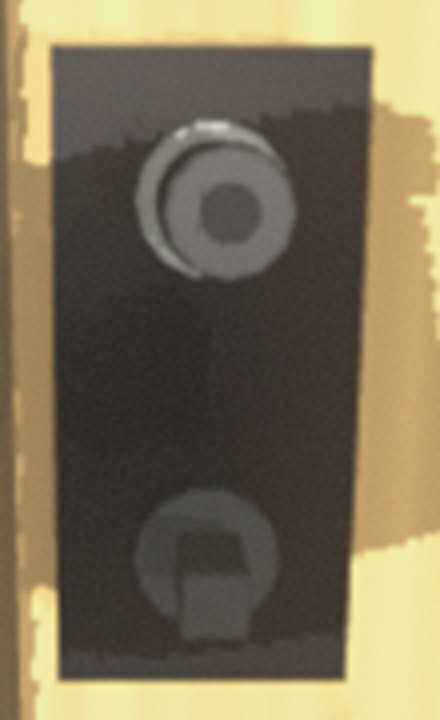

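Run:
```python
from h import *
import pickle
c=pickle.load(open('w3.pkl','rb'))
f=lambda a,b:(290+a/4-.4,105+b/4-.4)
for z in (.165,.169,.173): print(onz(c,f(230,212),z).round(4))
print('diam',np.linalg.norm(onz(c,f(163,212),.169)-onz(c,f(297,212),.169)))
print('collar',onz(c,f(207,199),.124).round(4),'punch collar',onz(c,f(207,558),.124).round(4))
plan([.565,.2275,.215],7.2)
```

```text
[0.5642 0.2272 0.165 ]
[0.5639 0.2274 0.169 ]
[0.5636 0.2275 0.173 ]
diam 0.021659773765856916
collar [0.5628 0.2274 0.124 ] punch collar [0.5731 0.156  0.124 ]
t 5.2 p [0.551  0.1697 0.2589] yaw 7.41 tilt 0.04 q6 99.7 F [-0.3 -0.3 -0.2] op 0.702
shift [ 21.3 -55.5  44. ] turn 0.2
```

Request:
apply_moves:
  series:
    - [[20,-55,10],0,0.55]
    - [[20,-55,20],0,0.55]
    - [[20,-55,30],0,0.55]
    - [[20,-55,40],0,0.55]
    - [[20,-55,40],0,0.55]

```text
time_s: 5.7
ee_pos: [0.562, 0.2256, 0.2171]
tcp_rot: [3.134, 0.202, -0.004]
contact_force: [-0.0, -0.2, 0.6]
opening: 0.451
```

Run:
```python
from h import *
plan([.564,.2274,.130],7.2)
c=vision.get_calibration("wrist")
im=vision.capture("wrist");cv2.imwrite("pics/w4.png",im[:,:,::-1])
print(proj(c,[.5638,.2274,.169]))
```

```text
t 5.7 p [0.562  0.2256 0.2171] yaw 7.39 tilt 0.17 q6 104.5 F [-0.  -0.2  0.6] op 0.451
shift [ 2.4 -1.7 87.1] turn 0.2
[323.13376185 259.20387979]
```

View pics/w4.png

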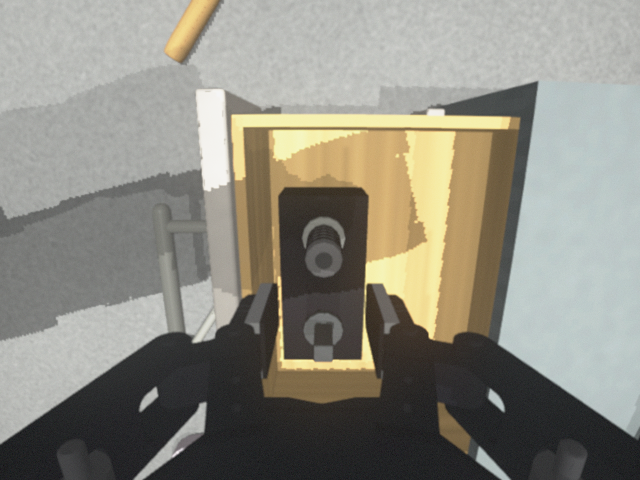

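Request:
apply_moves:
  series:
    - [[2,-2,20],0,0.55]
    - [[2,-2,45],0,0.55]
    - [[2,-2,70],0,0.55]
    - [[2,-2,87],0,0.55]
    - [[2,-2,87],0,0.55]
    - [[2,-2,87],0,0.55]
  newtons: 30

```text
time_s: 6.35
ee_pos: [0.5645, 0.2273, 0.1319]
tcp_rot: [3.134, 0.201, -0.001]
contact_force: [1.0, -0.1, -0.2]
opening: 0.452
```

Request:
apply_moves:
  series:
    - [[0,0,2],0,1]
    - [[0,0,2],0,1]
    - [[0,0,2],0,1]
    - [[0,0,2],0,1]
    - [[0,0,2],0,1]
  newtons: 30

```text
time_s: 6.85
ee_pos: [0.5652, 0.2272, 0.1311]
tcp_rot: [3.134, 0.2, 0.002]
contact_force: [-0.8, -2.3, 5.8]
opening: 0.247
```

Request:
apply_moves:
  series:
    - [[0,0,-8],0,1]
    - [[0,0,-16],0,1]
    - [[0,0,-23],0,1]
    - [[0,0,-23],0,1]
    - [[0,-4,-23],0,1]
    - [[0,-8,-23],0,1]
    - [[0,-12,-23],0,1]
    - [[0,-12,-23],0,1]
  newtons: 20

```text
time_s: 7.65
ee_pos: [0.5635, 0.2382, 0.1536]
tcp_rot: [3.131, 0.2, 0.001]
contact_force: [0.4, -4.5, -0.6]
opening: 0.245
```

Run:
```python
from h import *
plan([.564,.2274,.154],7.2)
im=vision.capture("wrist");cv2.imwrite("pics/w5.png",im[:,:,::-1])
```

```text
t 7.65 p [0.5635 0.2382 0.1536] yaw 7.31 tilt 0.26 q6 105.7 F [ 0.4 -4.5 -0.6] op 0.245
shift [-0.9 10.8 -0.3] turn 0.1
```

View pics/w5.png

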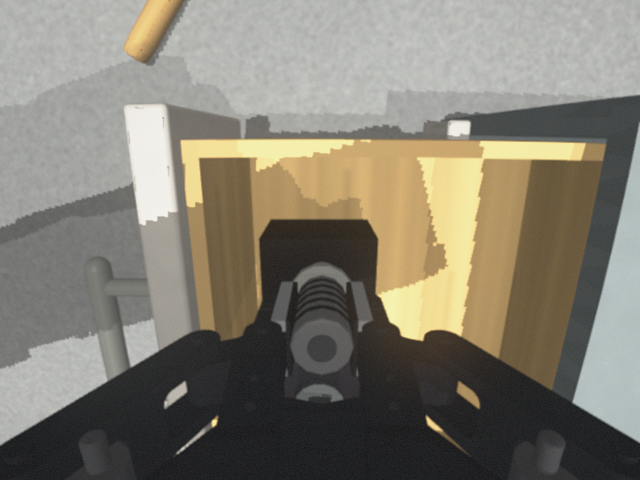

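Request:
apply_moves:
  series:
    - [[0,-3,0],0,1]
    - [[0,-6,0],0,1]
    - [[0,-9,0],0,1]
    - [[0,-12,0],0,1]
    - [[0,-15,0],0,1]
    - [[0,-15,0],0,1]

```text
time_s: 8.3
ee_pos: [0.5616, 0.2518, 0.153]
tcp_rot: [3.128, 0.199, 0.001]
contact_force: [1.1, -5.8, -0.6]
opening: 0.248
```

Run:
```python
from h import *
plan([.564,.2274,.154],7.2)
im=vision.capture("wrist");cv2.imwrite("pics/w6.png",im[:,:,::-1])
im=vision.capture("scene");cv2.imwrite("pics/s6.png",im[:,:,::-1])
crop('pics/s6.png','pics/s6c.png',320,180,470,330,4)
```

```text
t 8.3 p [0.5616 0.2518 0.153 ] yaw 7.29 tilt 0.44 q6 107.1 F [ 1.1 -5.8 -0.6] op 0.248
shift [-0.8 24.5 -0.8] turn 0.1
```

View pics/w6.png

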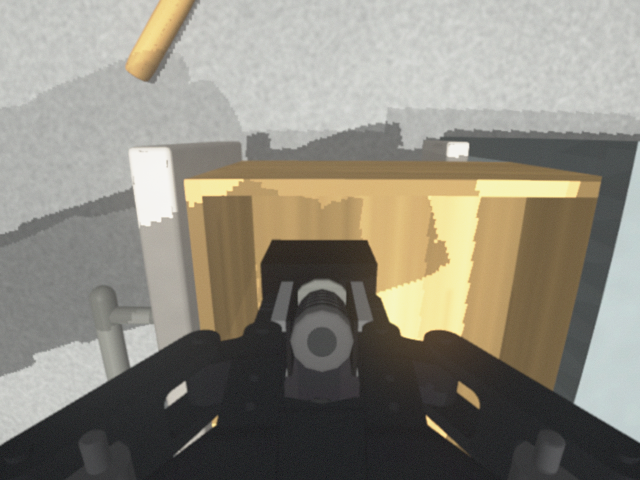

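View pics/s6c.png

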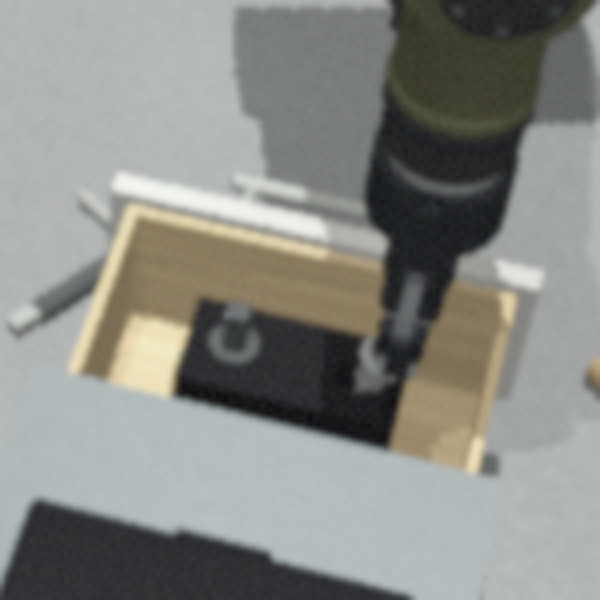

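Request:
apply_moves:
  series:
    - [[0,-3,0],0,1]
    - [[0,-6,0],0,1]
    - [[0,-9,0],0,1]
    - [[0,-12,0],0,1]
    - [[0,-12.5,0],0,1]
    - [[0,-12.5,0],0,1]

```text
time_s: 9.0
ee_pos: [0.5597, 0.2625, 0.1525]
tcp_rot: [3.124, 0.198, -0.001]
contact_force: [-0.3, -6.0, 1.1]
opening: 0.248
```

Run:
```python
from h import *
plan([.564,.2274,.154],7.2)
im=vision.capture("scene");cv2.imwrite("pics/s7.png",im[:,:,::-1])
crop('pics/s7.png','pics/s7c.png',370,230,450,300,8)
```

```text
t 9.0 p [0.5597 0.2625 0.1525] yaw 7.24 tilt 0.64 q6 108.2 F [-0.3 -6.   1.1] op 0.248
shift [-0.1 35.4 -1.1] turn 0.0
```

View pics/s7c.png

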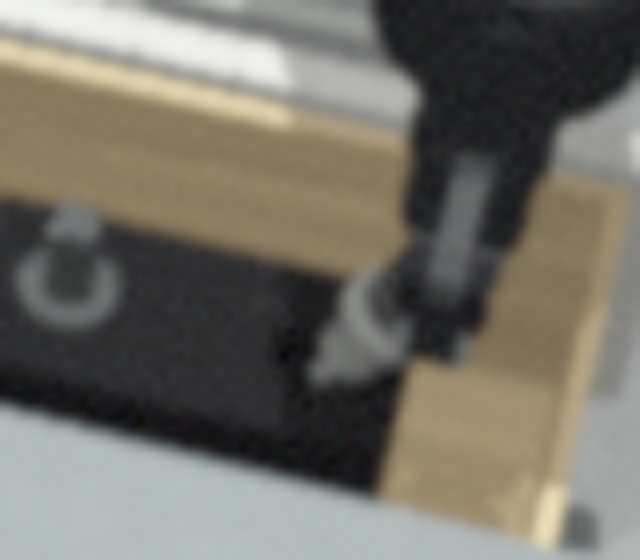

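Request:
apply_moves:
  series:
    - [[0,1,0],0,1]
    - [[0,1,0],0,1]
    - [[0,1,-15],0,1]
    - [[0,1,-40],0,1]
    - [[0,1,-80],0,1]
    - [[0,1,-125],0,1]
    - [[0,1,-150],0,1]
    - [[0,1,-150],0,1]
    - [[0,1,-150],0,1]
  newtons: 60

```text
time_s: 9.95
ee_pos: [0.5598, 0.2639, 0.3024]
tcp_rot: [3.126, 0.199, 0.0]
contact_force: [-0.1, 0.1, -2.2]
opening: 0.242
```

Run:
```python
from h import *
plan([.575,-.215,.30],68)
for n in ("scene","top","wrist"):
    im=vision.capture(n);cv2.imwrite(f"pics/{n}8.png",im[:,:,::-1])
for n in("scene","top"):
    c=vision.get_calibration(n);p,R,s=pose();u=proj(c,p).astype(int);print(n,u)
    crop(f'pics/{n}8.png',f'pics/{n}8c.png',max(0,u[0]-45),u[1]-45,u[0]+45,u[1]+45,7)
```

```text
t 9.95 p [0.5598 0.2639 0.3024] yaw 7.27 tilt 0.56 q6 108.3 F [-0.1  0.1 -2.2] op 0.242
shift [-45.5 477.    7.1] turn -60.7
scene [434 226]
top [164 231]
```

View pics/scene8c.png

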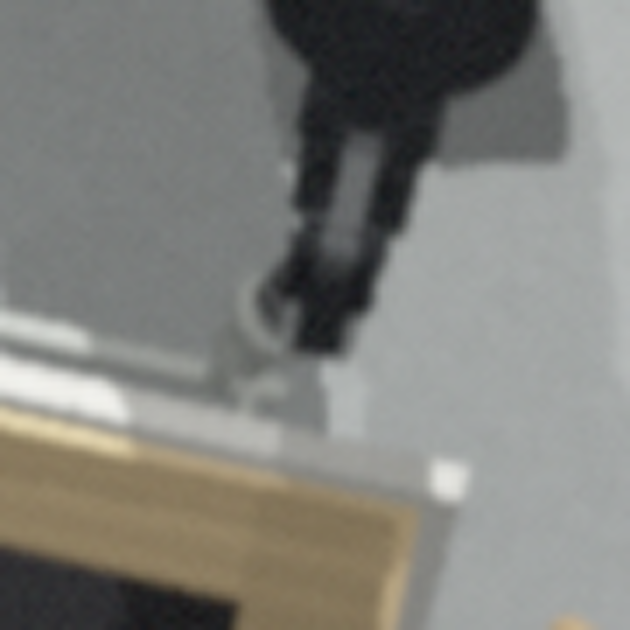

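View pics/wrist8.png

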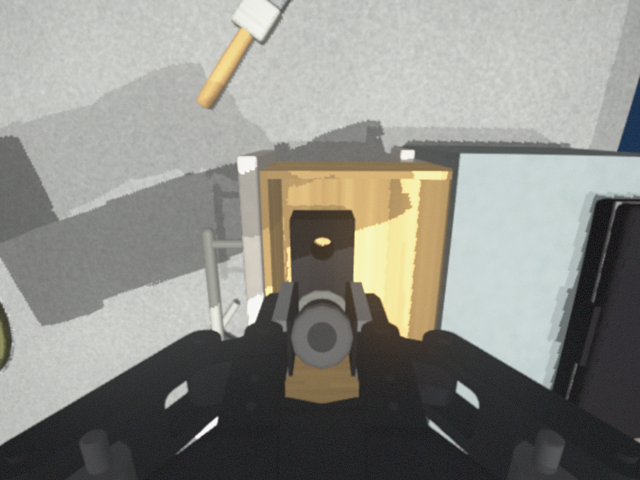

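Request:
apply_moves:
  series:
    - [[-45,477,7],-61,1]
    - [[-45,477,7],-61,1]
    - [[-45,477,7],-61,1]
    - [[-45,477,7],-61,1]
    - [[-45,477,7],-61,1]
    - [[-45,477,7],-61,1]
    - [[-45,477,7],-61,1]
    - [[-45,477,7],-61,1]
    - [[-45,477,7],-61,1]
    - [[-45,477,7],-61,1]
    - [[-45,477,7],-61,1]
    - [[-45,477,7],-61,1]
    - [[-45,477,7],-61,1]
    - [[-45,477,7],-61,1]

```text
time_s: 11.5
ee_pos: [0.5744, -0.2143, 0.2988]
tcp_rot: [2.593, 1.761, -0.014]
contact_force: [-0.2, -0.2, -1.8]
opening: 0.244
```

Run:
```python
from h import *
import pickle
plan([.575,-.215,.30],68)
C={}
for n in ("scene","top","wrist"):
    C[n]=vision.get_calibration(n)
    im=vision.capture(n);cv2.imwrite(f"pics/{n}9.png",im[:,:,::-1])
pickle.dump(C,open('c9.pkl','wb'))
for n in("scene","top"):
    c=C[n];p,R,s=pose();u=proj(c,p).astype(int);print(n,u)
    crop(f'pics/{n}9.png',f'pics/{n}9c.png',max(0,u[0]-45),u[1]-45,u[0]+45,u[1]+45,7)
```

```text
t 11.5 p [ 0.5744 -0.2143  0.2988] yaw 68.36 tilt 0.68 q6 1.5 F [-0.2 -0.2 -1.8] op 0.244
shift [-0.4  0.9 -1.2] turn 0.4
scene [231 165]
top [405 224]
```

View pics/wrist9.png

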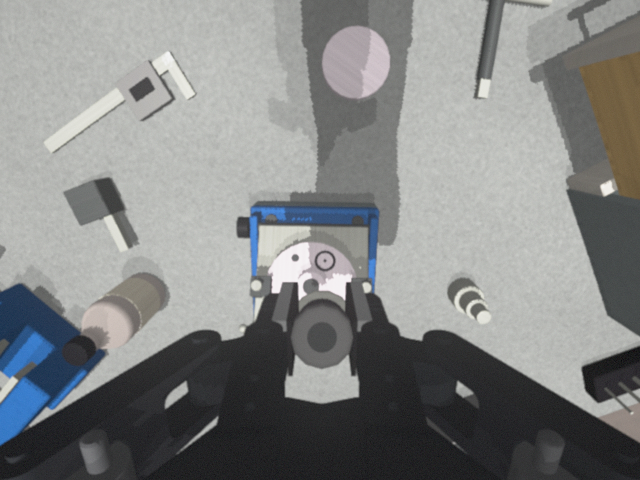

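View pics/scene9c.png

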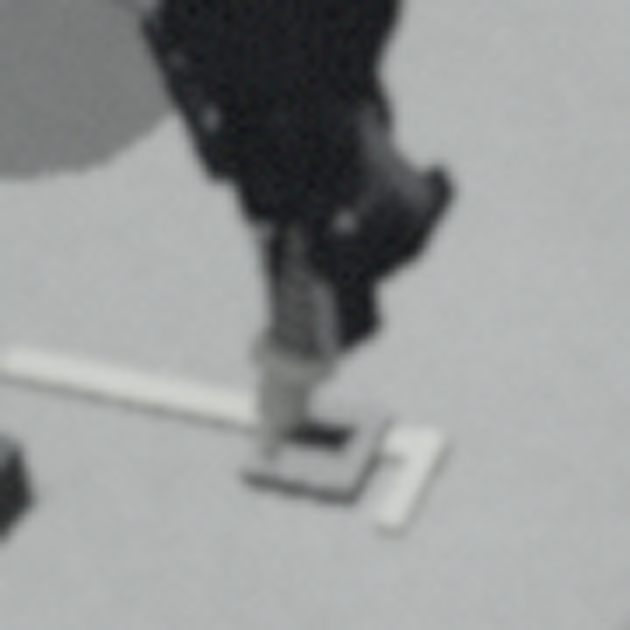

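View pics/top9c.png

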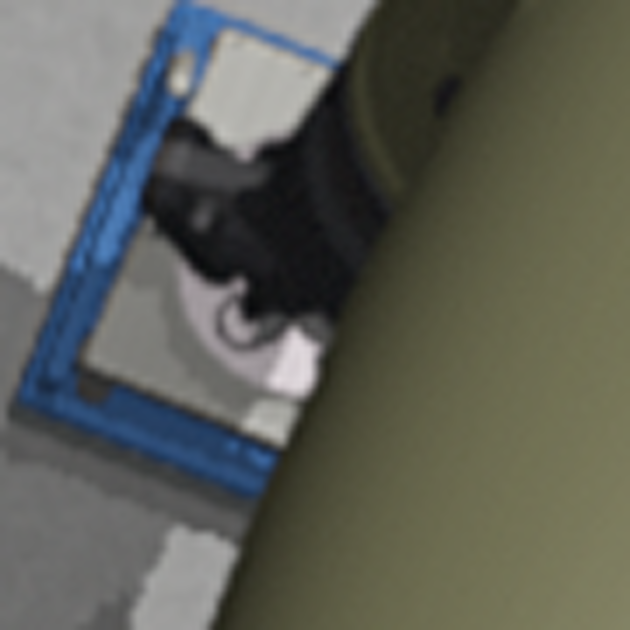

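Request:
apply_moves:
  series:
    - [[0,-30,20],0,1]
    - [[0,-65,50],0,1]
    - [[0,-65,50],0,1]
    - [[0,-65,50],0,1]

```text
time_s: 12.05
ee_pos: [0.5121, -0.1899, 0.248]
tcp_rot: [2.593, 1.763, -0.017]
contact_force: [1.0, -0.5, -1.9]
opening: 0.243
```

Run:
```python
from h import *
import pickle
plan([.575,-.215,.30],68)
n='wrist'
c=vision.get_calibration(n)
im=vision.capture(n);cv2.imwrite(f"pics/w10.png",im[:,:,::-1])
pickle.dump(c,open('c10.pkl','wb'))
crop('pics/w10.png','pics/w10c.png',225,100,415,300,4)
crop('pics/wrist9.png','pics/w9c.png',235,190,395,310,5)
```

```text
t 12.05 p [ 0.5121 -0.1899  0.248 ] yaw 68.42 tilt 0.7 q6 1.7 F [ 1.  -0.5 -1.9] op 0.243
shift [ -0.8  67.7 -52.1] turn 0.4
```

View pics/w10c.png

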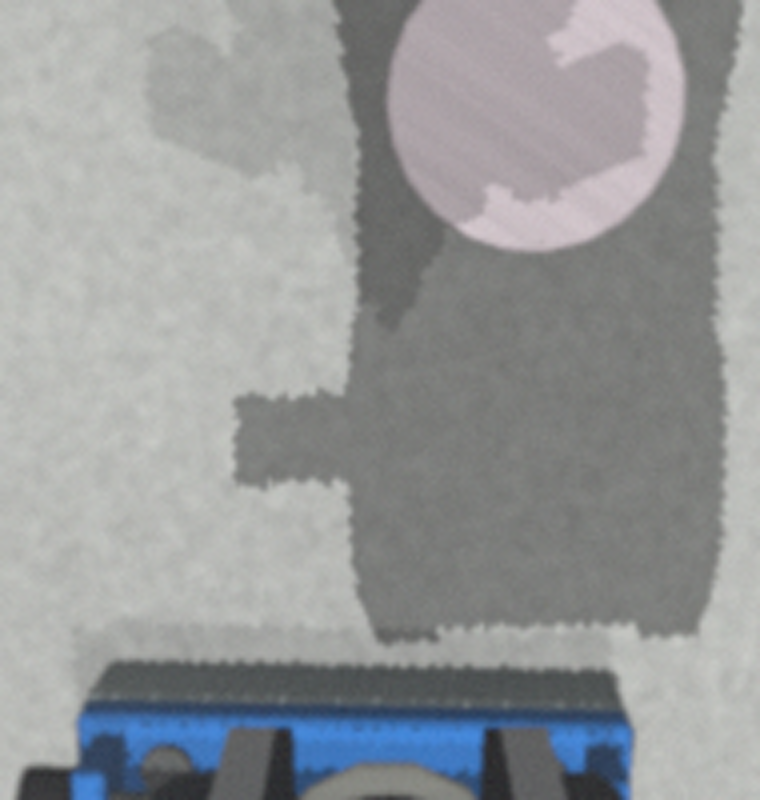

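View pics/w9c.png

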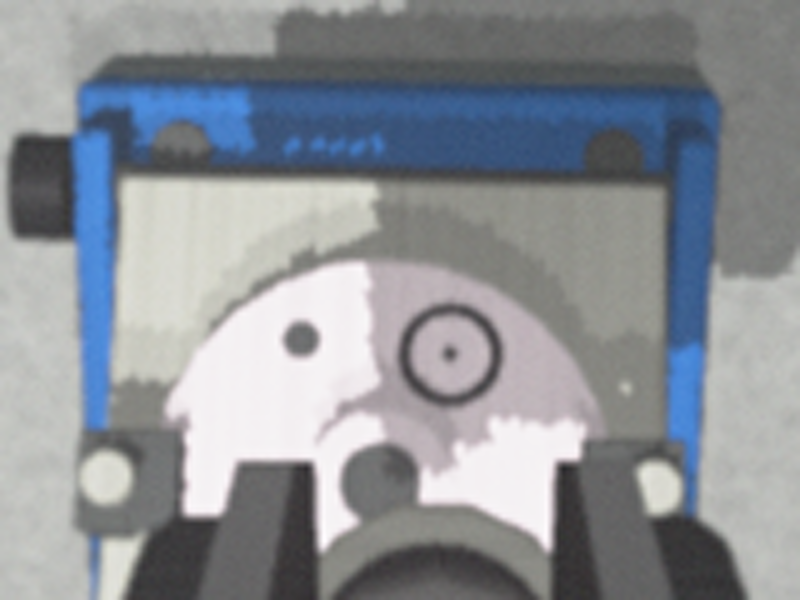

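Request:
apply_moves:
  series:
    - [[0,10,-50],0,1]
    - [[0,60,-50],0,1]
    - [[0,100,-50],0,1]
    - [[0,132,-50],0,1]
    - [[0,132,-50],0,1]
    - [[0,132,-50],0,1]

```text
time_s: 12.7
ee_pos: [0.6391, -0.2392, 0.3006]
tcp_rot: [2.589, 1.76, -0.011]
contact_force: [-0.9, 0.5, -2.7]
opening: 0.245
```

Run:
```python
from h import *
import pickle
plan([.575,-.215,.30],68)
n='wrist'
c=vision.get_calibration(n)
im=vision.capture(n);cv2.imwrite(f"pics/w11.png",im[:,:,::-1])
pickle.dump(c,open('c11.pkl','wb'))
crop('pics/w11.png','pics/w11c.png',235,90,395,240,5)
```

```text
t 12.7 p [ 0.6391 -0.2392  0.3006] yaw 68.43 tilt 0.75 q6 1.4 F [-0.9  0.5 -2.7] op 0.245
shift [ -1.1 -68.5   0.3] turn 0.4
```

View pics/w11.png

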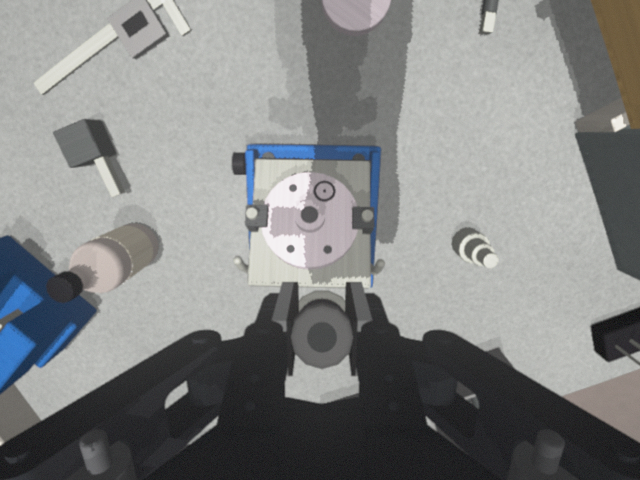

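View pics/w11c.png

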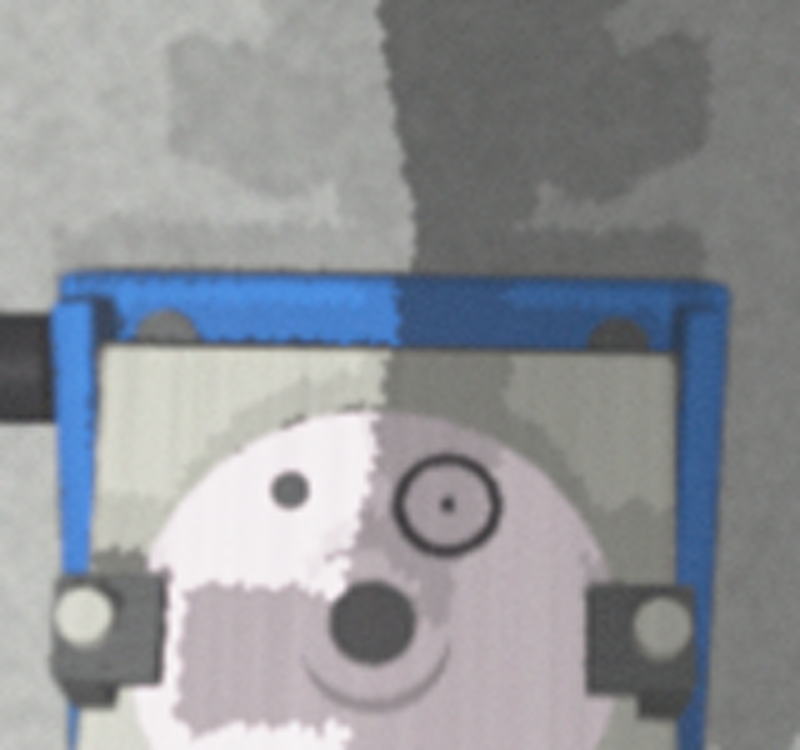

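Run:
```python
from h import *
crop('pics/w11.png','pics/w11d.png',240,155,390,295,5)
crop('pics/scene0.png','pics/s0d.png',185,210,245,255,12)
crop('pics/top0.png','pics/t0d.png',375,190,435,245,10)
```

```text
(no output)
```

View pics/w11d.png

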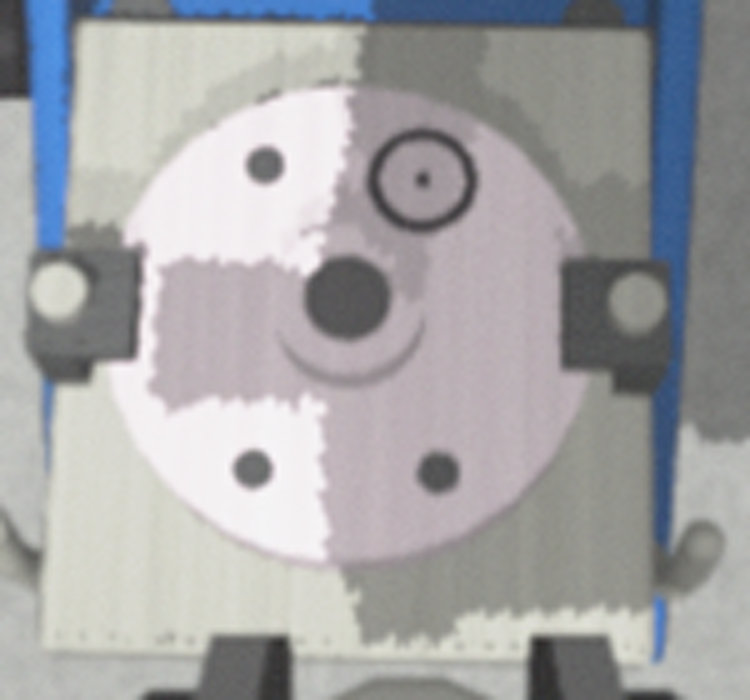

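View pics/s0d.png

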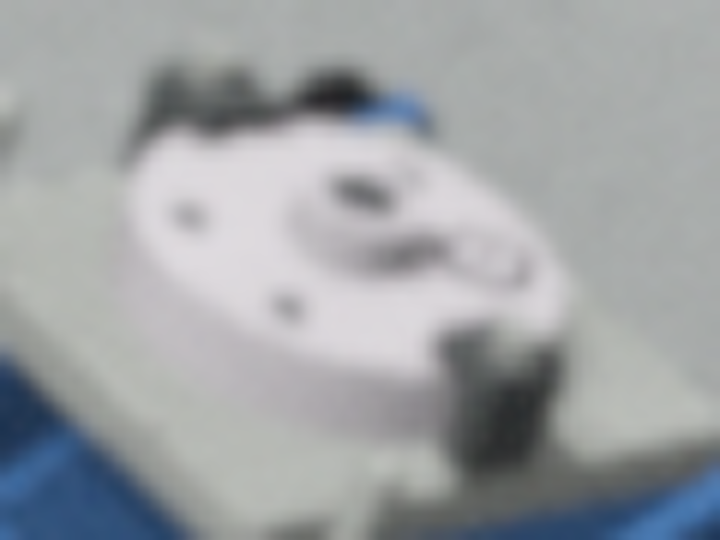

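View pics/t0d.png

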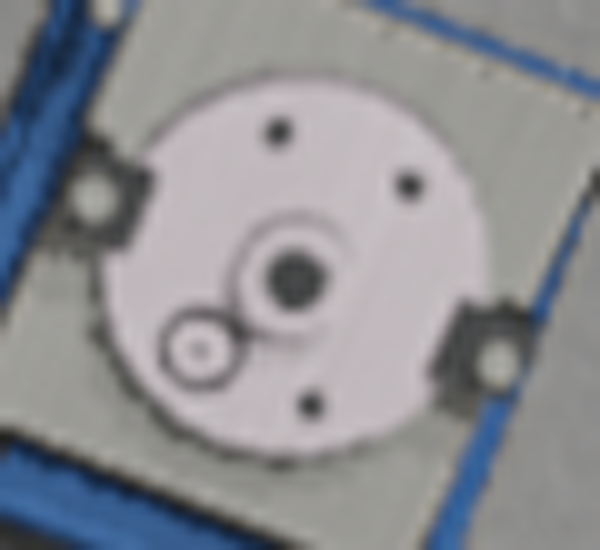

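```bash
cat > fit.py <<'E'
from h import *
import pickle
from scipy.optimize import least_squares
from scipy.spatial.transform import Rotation as Ro
T=vision.get_calibration("top");S=vision.get_calibration("scene");W=pickle.load(open('c11.pkl','rb'));W9=pickle.load(open('c9.pkl','rb'))['wrist']
w=lambda a,b:(a/5+240-.4,b/5+155-.4); s=lambda a,b:(a/12+185-.46,b/12+210-.46); t=lambda a,b:(a/10+375-.45,b/10+190-.45); w9=lambda a,b:(a/5+235-.4,b/5+190-.4)
obs=[(0,W,'ring',w(423,180)),(0,W,'bore',w(347,297)),(0,W,'mm',w(265,165)),(0,W,'pm',w(252,470)),(0,W,'pp',w(438,472)),
(1,S,'ring',s(490,258)),(1,S,'bore',s(363,192)),(1,S,'pm',s(188,215)),(1,S,'pp',s(288,307)),
(2,T,'ring',t(201,349)),(2,T,'bore',t(296,279)),(2,T,'mm',t(310,405)),(2,T,'pm',t(408,186)),(2,T,'pp',t(278,132)),
(0,W9,'ring',w9(450,352)),(0,W9,'mm',w9(301,338)),(0,W9,'bore',w9(380,482))]
rim=[((-1,0),w(345,87)),((1,0),w(341,566))]
def pts(p):
    r,ph=p[5],p[6]; M=Ro.from_euler('ZY',[p[4],-p[3]]).as_matrix()
    o={'ring':(0,0,0),'bore':(.027,-.013,.012)}
    for k,a in(('pp',45),('mm',225),('pm',-45)):
        o[k]=(.027+r*np.cos(np.radians(a)+ph),-.013+r*np.sin(np.radians(a)+ph),0)
    for i,(d,_) in enumerate(rim): o['rim%d'%i]=(.027+.046*d[0],-.013,0)
    return {k:M@np.array(v)+p[:3] for k,v in o.items()},M
def res(p,full=False):
    X,M=pts(p);e=[]
    for i,c,k,u in obs:
        e+=list((proj(c,X[k]+p[7+3*i:10+3*i])-u)/.5)
    for i,(d,u) in enumerate(rim): e.append((proj(W,X['rim%d'%i]+p[7:10])-u)[1]/.6)
    return np.array(e+list(p[7:16]/.0015))
p0=np.r_[.62,-.23,.109,np.radians(28),np.radians(-22),.033,0,np.zeros(9)]
r=least_squares(res,p0,x_scale=np.r_[.01*np.ones(3),.1,.1,.01,.1,.001*np.ones(9)])
p=r.x; cov=np.linalg.inv(r.jac.T@r.jac); sd=np.sqrt(np.diag(cov))
X,M=pts(p)
if __name__=='__main__':
    print('mark',p[:3].round(4),'tilt',np.degrees(p[3]).round(2),'+-',np.degrees(sd[3]).round(2),'yaw',np.degrees(p[4]).round(2),'+-',np.degrees(sd[4]).round(2),'r',p[5],np.degrees(p[6]))
    print('offs mm',(p[7:]*1000).reshape(3,3).round(1)); print('n',M[:,2]); print('cost',r.cost,len(r.fun)); print((r.fun[:-9]*.5).round(1))
E
python3 fit.py
```

```text
mark [ 0.6193 -0.2332  0.1056] tilt 23.55 +- 1.12 yaw -16.66 +- 0.83 r 0.03401526881719694 -13.346927099877124
offs mm [[ 2.7 -0.2 -2.6]
 [-3.3 -0.7  2.7]
 [ 0.7  0.9 -0.1]]
n [-0.38281625  0.11456532  0.91669325]
cost 476.8847663729704 45
[-0.7  0.   2.1  2.8 -0.9  3.7 -6.9 -8.6  5.8 -1.3 -0.7 -0.8 -0.6  0.9
  0.  -1.   1.   2.   0.2 -0.1 -0.4 -1.3  1.1 -1.3  1.7  3.7 -2.4 -0.8
 -0.5 -0.6 -1.   2.6  1.8  1.1  0.7 -0.5]
```

```bash
sed -i "s/('pp',45),('mm',225),('pm',-45)/('pp',30),('mm',210),('pm',-30)/" fit.py; python3 fit.py
```

```text
mark [ 0.6197 -0.2316  0.1091] tilt 28.75 +- 0.99 yaw -22.23 +- 0.86 r 0.03406665731086243 -0.32050575240605883
offs mm [[ 1.5 -0.9 -0.1]
 [-0.9  0.5  0.4]
 [-0.7  0.5 -0.3]]
n [-0.44521998  0.18195055  0.87674008]
cost 4.340175587686633 45
[-0.2 -0.1  0.1  0.   0.1 -0.1  0.1 -0.2  0.1  0.2 -0.3  0.   0.2  0.1
  0.1 -0.  -0.1  0.  -0.1 -0.  -0.1  0.1  0.  -0.1  0.2 -0.1  0.  -0.1
 -0.1  0.4 -0.   0.2 -0.1  0.3 -0.3 -0.9]
```

Request:
apply_moves:
  series:
    - [[0,-20,0],8,1]
    - [[0,-40,0],16,1]
    - [[0,-40,0],24,1]
    - [[0,-40,0],30,1]
    - [[0,-40,0],30,1]
    - [[0,-40,0],30,1]

```text
time_s: 13.35
ee_pos: [0.6009, -0.2241, 0.302]
tcp_rot: [2.953, 1.033, -0.004]
contact_force: [0.3, 0.0, -0.9]
opening: 0.243
```

Run:
```python
from h import *
plan([.575,-.215,.30],68)
p,R,s=pose();np.savez('p12.npz',p=p,R=R)
im=vision.capture("scene");cv2.imwrite("pics/s12.png",im[:,:,::-1])
c=vision.get_calibration("scene");u=proj(c,p).astype(int);print(u)
crop('pics/s12.png','pics/s12c.png',u[0]-30,u[1]-30,u[0]+30,u[1]+30,10)
```

```text
t 13.35 p [ 0.6009 -0.2241  0.302 ] yaw 38.57 tilt 0.78 q6 31.3 F [ 0.3  0.  -0.9] op 0.243
shift [-14.6 -23.2   1.8] turn -29.4
[221 171]
```

View pics/s12c.png

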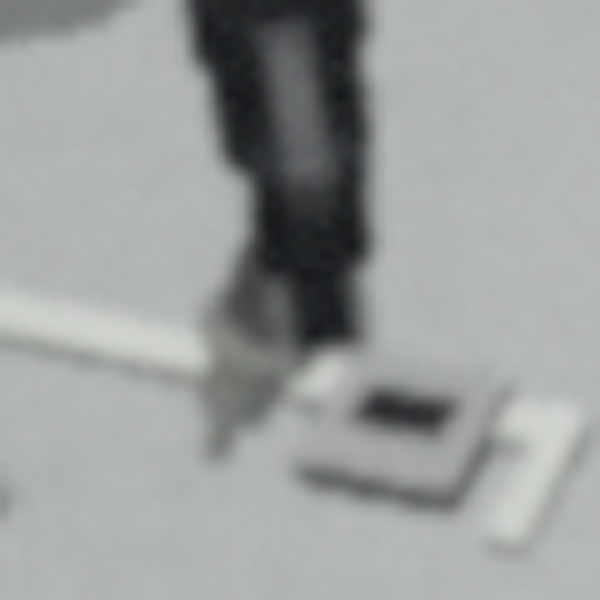

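Run:
```python
from h import *
c=vision.get_calibration("scene")
for X in ([.60,-.08,.36],[.62,-.05,.36],[.6,-.08,.33]): print(proj(c,X), proj(c,np.array(X)-[0,0,.045]))
plan([.60,-.08,.36],30)
```

```text
[277.32535763 170.29826749] [278.34213522 185.39212964]
[285.70807341 180.42785994] [286.52051371 195.49287692]
[278.00887032 180.44829623] [278.99233066 195.02794179]
t 13.4 p [ 0.6009 -0.2241  0.3016] yaw 38.55 tilt 0.77 q6 31.3 F [ 0.3  0.5 -1.6] op 0.24
shift [  88.6 -112.6  -60.3] turn 8.6
```

View pics/s12.png

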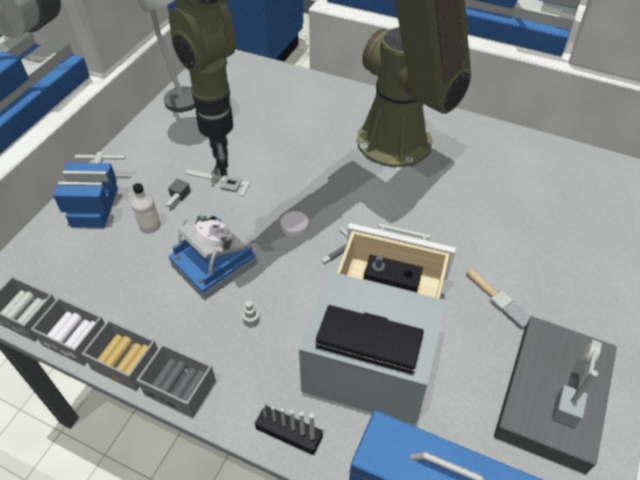

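Request:
apply_moves:
  series:
    - [[88,-112,-60],9,1]
    - [[88,-112,-60],9,1]
    - [[88,-112,-60],9,1]
    - [[88,-112,-60],9,1]
    - [[88,-112,-60],9,1]
    - [[88,-112,-60],9,1]
    - [[88,-112,-60],9,1]

```text
time_s: 14.1
ee_pos: [0.5995, -0.0821, 0.3588]
tcp_rot: [3.025, 0.796, -0.006]
contact_force: [-0.8, -0.3, -3.1]
opening: 0.246
```

Run:
```python
from h import *
plan([.60,-.08,.36],30)
p,R,s=pose();np.savez('p13.npz',p=p,R=R)
im=vision.capture("scene");cv2.imwrite("pics/s13.png",im[:,:,::-1])
c=vision.get_calibration("scene");u=proj(c,p);print(u)
crop('pics/s13.png','pics/s13c.png',240,150,300,210,10)
```

```text
t 14.1 p [ 0.5995 -0.0821  0.3588] yaw 29.49 tilt 0.78 q6 53.1 F [-0.8 -0.3 -3.1] op 0.246
shift [ 1.4 -1.6 -1.2] turn -0.5
[276.57492444 170.27596846]
```

View pics/s13c.png

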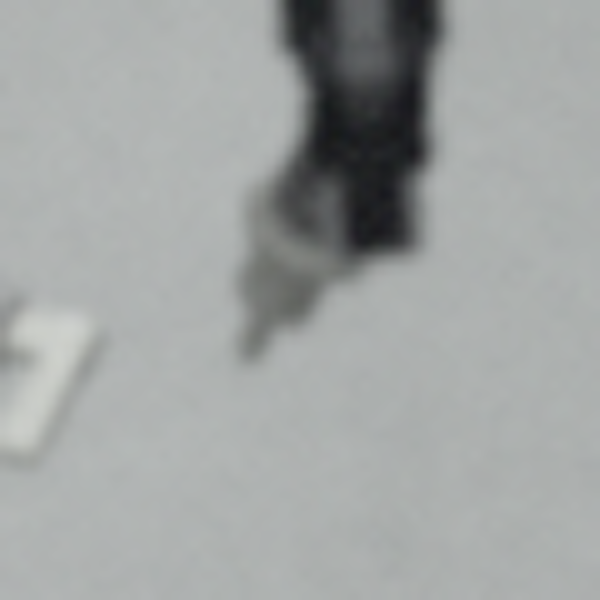

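Request:
apply_moves:
  series:
    - [[1,0,0],-8.5,1]
    - [[1,0,0],-17,1]
    - [[1,0,0],-25.5,1]
    - [[1,0,0],-34,1]
    - [[1,0,0],-42.5,1]
    - [[1,0,0],-51,1]
    - [[1,0,0],-59.5,1]
    - [[1,0,0],-68,1]
    - [[1,0,0],-76.5,1]
    - [[1,0,0],-85,1]
    - [[1,0,0],-93.5,1]
    - [[1,0,0],-102,1]
    - [[1,0,0],-110.5,1]
    - [[1,0,0],-119,1]
    - [[1,0,0],-127.5,1]
    - [[1,0,0],-136,1]
    - [[1,0,0],-144.5,1]
    - [[1,0,0],-153,1]
    - [[1,0,0],-161.5,1]
    - [[1,0,0],-165,1]

```text
time_s: 16.15
ee_pos: [0.6001, -0.0829, 0.3581]
tcp_rot: [0.4, -3.113, 0.021]
contact_force: [0.4, -0.3, -1.5]
opening: 0.242
```

Request:
apply_moves:
  series:
    - [[0,0,0],-8.5,1]
    - [[0,0,0],-15,1]
    - [[0,0,0],-15,1]
    - [[0,0,0],-15,1]

```text
time_s: 16.55
ee_pos: [0.6, -0.0837, 0.3577]
tcp_rot: [0.796, -3.033, 0.02]
contact_force: [0.6, 0.2, -1.5]
opening: 0.243
```

Run:
```python
from h import *
plan([.60,-.08,.36],30)
p,R,s=pose();np.savez('p14.npz',p=p,R=R)
im=vision.capture("scene");cv2.imwrite("pics/s14.png",im[:,:,::-1])
c=vision.get_calibration("scene");u=proj(c,p);print(u)
crop('pics/s14.png','pics/s14c.png',250,150,310,210,10)
```

```text
t 16.55 p [ 0.6    -0.0837  0.3577] yaw -150.58 tilt 0.78 q6 -126.9 F [ 0.6  0.2 -1.5] op 0.243
shift [-1.8  3.2 -2.4] turn 179.4
[275.82755849 170.60490636]
```

View pics/s14c.png

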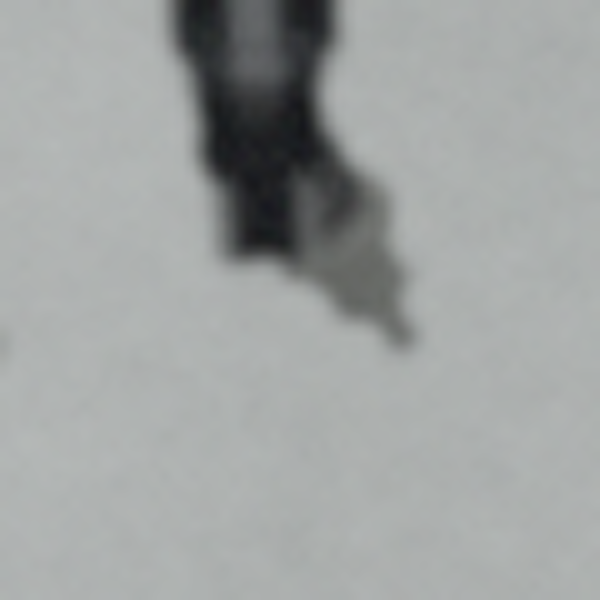

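Run:
```python
from h import *
from scipy.optimize import least_squares
c=vision.get_calibration("scene")
P=[np.load('p13.npz'),np.load('p14.npz')]
def solve(a,b,name,z0):
    o=[np.array([240,150])+np.array(a)/10-.45,np.array([250,150])+np.array(b)/10-.45]
    for dv in(-.8,0,.8):
        def f(q): # ty,tz,du
            return np.concatenate([proj(c,d['p']+d['R']@np.array([0,q[0],q[1]]))+[q[2]*1000,dv]-u for d,u in zip(P,o)])
        r=least_squares(f,[.03,.04,0]); print(name,dv,(r.x*1000).round(2),r.fun.round(2))
solve((250,360),(405,347),'tip',0)
solve((268,308),(372,307),'nose',0)
solve((308,237),(340,228),'collar',0)
```

```text
tip -0.8 [28.68 45.89  0.29] [-0.01 -0.12  0.01  0.12]
tip 0 [28.64 43.42  0.34] [-0.01 -0.13  0.01  0.13]
tip 0.8 [28.6  40.96  0.38] [-0.01 -0.13  0.01  0.13]
nose -0.8 [22.87 31.8  -0.21] [ 0.02  0.33 -0.02 -0.34]
nose 0 [22.84 29.37 -0.17] [ 0.02  0.33 -0.02 -0.33]
nose 0.8 [22.81 26.95 -0.13] [ 0.02  0.33 -0.02 -0.33]
collar -0.8 [14.95  9.3   0.58] [-0.01 -0.26  0.01  0.26]
collar 0 [14.93  6.94  0.63] [-0.01 -0.26  0.01  0.26]
collar 0.8 [14.91  4.58  0.67] [-0.01 -0.26  0.01  0.26]
```

Run:
```python
from h import *
plan([.5598,.2639,.30],7.2)
p,R,s=pose(); print(R[:,2])
p=np.load('p13.npz'); print(p['R'][:,2])
```

```text
t 16.6 p [ 0.6001 -0.0835  0.3578] yaw -150.55 tilt 0.78 q6 -127.0 F [ 0.7  0.8 -2.5] op 0.243
shift [-136.2  322.9   53.2] turn -157.8
[-0.00169858 -0.01348209 -0.99990767]
[-7.75088788e-05 -1.36068758e-02 -9.99907419e-01]
```

Request:
apply_moves:
  series:
    - [[-10,24,0],8.5,1]
    - [[-20,48,0],17,1]
    - [[-30,72,0],25.5,1]
    - [[-40,96,0],34,1]
    - [[-50,120,0],42.5,1]
    - [[-60,144,0],51,1]
    - [[-70,166,0],59.5,1]
    - [[-80,190,0],68,1]
    - [[-90,214,0],76.5,1]
    - [[-100,238,0],85,1]
    - [[-110,262,0],93.5,1]
    - [[-120,286,0],102,1]
    - [[-130,310,0],110.5,1]
    - [[-136,323,0],119,1]
    - [[-136,323,10],127.5,1]
    - [[-136,323,20],136,1]
    - [[-136,323,30],144.5,1]
    - [[-136,323,40],153,1]
    - [[-136,323,50],161.5,1]
    - [[-136,323,53],168,1]

```text
time_s: 18.6
ee_pos: [0.5591, 0.2634, 0.2988]
tcp_rot: [2.931, 1.096, -0.013]
contact_force: [0.2, -0.5, -2.5]
opening: 0.241
```

Run:
```python
from h import *
plan([.5598,.2639,.23],7.2)
```

```text
t 18.6 p [0.5591 0.2634 0.2988] yaw 41.02 tilt 0.84 q6 74.6 F [ 0.2 -0.5 -2.5] op 0.241
shift [ 1.7 -0.5 68.7] turn 33.8
```

Run:
```python
from h import *
plan([.5599,.2572,.23],7.2)
```

```text
t 18.6 p [0.5591 0.2634 0.2988] yaw 41.02 tilt 0.84 q6 74.6 F [ 0.2 -0.5 -2.5] op 0.241
shift [-2.7  4.6 68.8] turn 33.8
```

Request:
apply_moves:
  series:
    - [[-2,-6,20],8.5,1]
    - [[-2,-6,40],17,1]
    - [[-3,5,55],25.5,1]
    - [[-3,5,68],34,1]
    - [[-3,5,68],34,1]
    - [[-3,5,68],34,1]

```text
time_s: 19.2
ee_pos: [0.5598, 0.2566, 0.231]
tcp_rot: [3.121, 0.195, -0.008]
contact_force: [0.4, 0.5, -1.3]
opening: 0.242
```

Run:
```python
from h import *
plan([.5599,.2572,.151],7.2)
im=vision.capture("scene");cv2.imwrite("pics/s15.png",im[:,:,::-1])
crop('pics/s15.png','pics/s15c.png',370,220,450,300,8)
```

```text
t 19.2 p [0.5598 0.2566 0.231 ] yaw 7.16 tilt 0.86 q6 107.8 F [ 0.4  0.5 -1.3] op 0.242
shift [ 0.6 -1.7 79.9] turn -0.0
```

View pics/s15c.png

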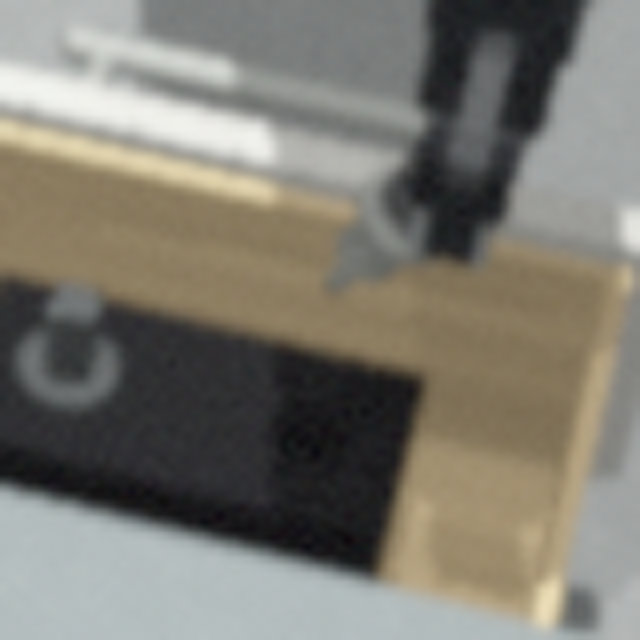

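Request:
apply_moves:
  series:
    - [[0,-1,20],0,1]
    - [[0,-1,40],0,1]
    - [[0,-1,60],0,1]
    - [[0,-1,60],0,1]
    - [[0,-1,60],0,1]

```text
time_s: 19.75
ee_pos: [0.5601, 0.2572, 0.1725]
tcp_rot: [3.122, 0.197, -0.005]
contact_force: [0.1, 0.1, -0.8]
opening: 0.246
```

Run:
```python
from h import *
plan([.5599,.2572,.151],7.2)
p,R,s=pose()
c=vision.get_calibration("scene")
im=vision.capture("scene");cv2.imwrite("pics/s16.png",im[:,:,::-1])
print(proj(c,[.5636,.2274,.119]),proj(c,p+R@[0,.0286,.0434]))
crop('pics/s16.png','pics/s16c.png',380,240,440,300,10)
```

```text
t 19.75 p [0.5601 0.2572 0.1725] yaw 7.21 tilt 0.79 q6 107.8 F [ 0.1  0.1 -0.8] op 0.246
shift [-0.2 -0.3 21.5] turn 0.0
[407.1987169  274.61439945] [408.08305031 272.04022393]
```

View pics/s16c.png

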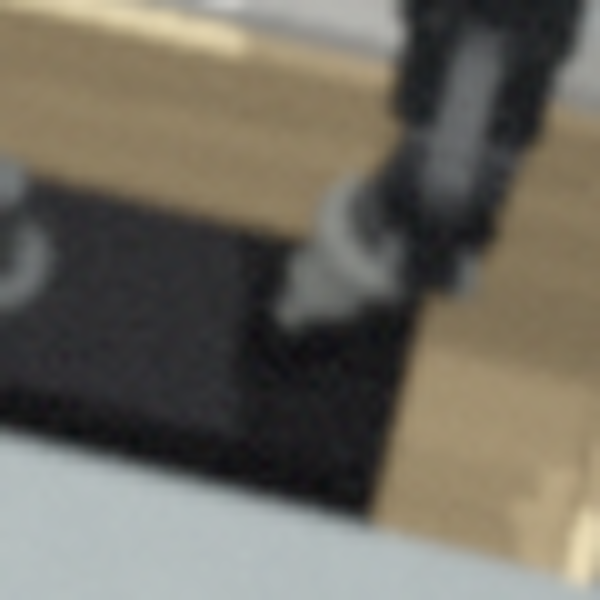

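Request:
apply_moves:
  series:
    - [[0,0,7],0,1]
    - [[0,0,14],0,1]
    - [[0,0,21],0,1]
    - [[0,0,21],0,1]
    - [[0,-3,21],0,1]
    - [[0,-6,21],0,1]
    - [[0,-8,21],0,1]
    - [[0,-10,21],0,1]
    - [[0,-11,21],0,1]
    - [[0,-11,21],0,1]
    - [[0,-11,21],0,1]
  newtons: 20

```text
time_s: 20.9
ee_pos: [0.5598, 0.2634, 0.1515]
tcp_rot: [3.112, 0.193, -0.002]
contact_force: [2.3, -13.7, -2.4]
opening: 0.242
```

Request:
apply_moves:
  series:
    - [[0,-1,-2],0,1]
    - [[0,-1,-3],0,1]
    - [[0,-2,-3],0,1]
    - [[0,-3,-3],0,1]
    - [[0,-3,-3],0,1]

```text
time_s: 21.4
ee_pos: [0.5597, 0.2645, 0.1546]
tcp_rot: [3.108, 0.191, -0.001]
contact_force: [0.9, -9.5, 0.5]
opening: 0.241
```

Run:
```python
from h import *
plan([.5599,.2572,.151],7.2)
im=vision.capture("scene");cv2.imwrite("pics/s17.png",im[:,:,::-1])
crop('pics/s17.png','pics/s17c.png',380,240,440,300,10)
```

```text
t 21.4 p [0.5597 0.2645 0.1546] yaw 7.04 tilt 1.6 q6 109.0 F [ 0.9 -9.5  0.5] op 0.241
shift [-0.6  7.1  3.8] turn -0.2
```

View pics/s17c.png

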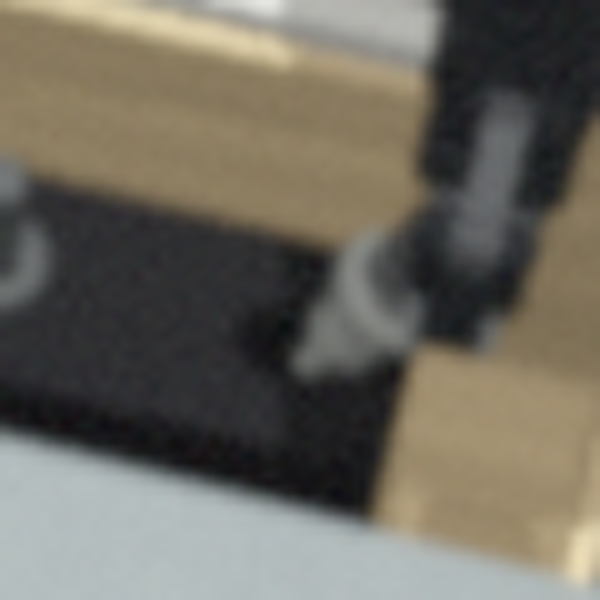

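Request:
apply_moves:
  series:
    - [[0,-2,0],0,1]
    - [[0,-4,0],0,1]
    - [[0,-6,0],0,1]
    - [[0,-7,0],0,1]
    - [[0,-7,0],0,1]
  newtons: 20

```text
time_s: 21.95
ee_pos: [0.5594, 0.2703, 0.1554]
tcp_rot: [3.105, 0.19, 0.002]
contact_force: [-0.5, -7.0, 4.2]
opening: 0.243
```

Run:
```python
from h import *
plan([.5599,.2572,.151],7.2)
im=vision.capture("scene");cv2.imwrite("pics/s18.png",im[:,:,::-1])
crop('pics/s18.png','pics/s18c.png',380,240,440,300,10)
```

```text
t 21.95 p [0.5594 0.2703 0.1554] yaw 7.01 tilt 1.75 q6 109.7 F [-0.5 -7.   4.2] op 0.243
shift [-1.1 12.9  4.8] turn -0.2
```

View pics/s18c.png

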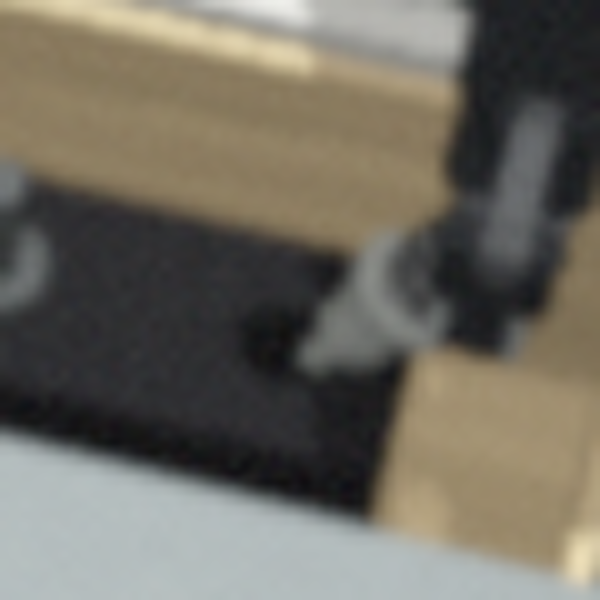

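Run:
```python
from h import *
p,R,s=pose();c=vision.get_calibration("scene")
piv=np.array([0,0,-.0205])
for th in (22,24,26,28,30,32,34):
    a=np.radians(th);u=[(proj(c,p+R@(piv+L*np.array([0,np.sin(a),np.cos(a)])))-[380,240]+.45)*10 for L in(.07,.052,.0295)]
    print(th,np.round(u,0).tolist())
```

```text
22 [[337.0, 389.0], [377.0, 354.0], [428.0, 310.0]]
24 [[328.0, 384.0], [370.0, 350.0], [424.0, 307.0]]
26 [[320.0, 379.0], [364.0, 346.0], [420.0, 305.0]]
28 [[311.0, 373.0], [358.0, 342.0], [417.0, 303.0]]
30 [[303.0, 368.0], [351.0, 338.0], [413.0, 301.0]]
32 [[295.0, 362.0], [345.0, 334.0], [410.0, 298.0]]
34 [[287.0, 357.0], [340.0, 330.0], [406.0, 296.0]]
```

Request:
apply_moves:
  series:
    - [[0,1,0],0,1]
    - [[0,1,-10],0,1]
    - [[0,1,-30],0,1]
    - [[0,0,-70],0,1]
    - [[0,0,-115],0,1]
    - [[0,0,-160],0,1]
    - [[0,0,-200],0,1]
    - [[0,0,-200],0,1]
  newtons: 70

```text
time_s: 22.8
ee_pos: [0.5606, 0.2787, 0.363]
tcp_rot: [3.111, 0.192, 0.018]
contact_force: [-0.0, 0.6, -1.7]
opening: 0.241
```

Run:
```python
from h import *
plan([.60,-.08,.355],30)
p,R,s=pose();print(R[:,2])
```

```text
t 22.8 p [0.5606 0.2787 0.363 ] yaw 7.07 tilt 1.53 q6 110.2 F [-0.   0.6 -1.7] op 0.241
shift [ -5.1 360.5  16.9] turn -22.9
[ 0.01278228 -0.02353279 -0.99964135]
```

Request:
apply_moves:
  series:
    - [[-5,360,17],-23,1]
    - [[-5,360,17],-23,1]
    - [[-5,360,17],-23,1]
    - [[-5,360,17],-23,1]
    - [[-5,360,17],-23,1]
    - [[-5,360,17],-23,1]
    - [[-5,360,17],-23,1]
    - [[-5,360,17],-23,1]
    - [[-5,360,17],-23,1]
    - [[-5,360,17],-23,1]
    - [[-5,360,17],-23,1]

```text
time_s: 23.9
ee_pos: [0.6001, -0.0778, 0.3549]
tcp_rot: [3.009, 0.811, 0.01]
contact_force: [0.4, 0.4, -1.5]
opening: 0.239
```

Run:
```python
from h import *
plan([.60,-.08,.355],30)
p,R,s=pose();np.savez('p19.npz',p=p,R=R);print(R[:,2])
im=vision.capture("scene");cv2.imwrite("pics/s19.png",im[:,:,::-1])
c=vision.get_calibration("scene")
crop('pics/s19.png','pics/s19c.png',240,150,300,210,10)
piv=np.array([0,0,-.0205])
for th in (22,24,26,28,30,32,34):
    a=np.radians(th);u=[(proj(c,p+R@(piv+L*np.array([0,np.sin(a),np.cos(a)])))-[240,150]+.45)*10+[3.5,0] for L in(.07,.052,.0295)]
    print(th,np.round(u,0).tolist())
q=np.load('p13.npz')
for th in (22,24,26,28):
    a=np.radians(th);u=[(proj(c,q['p']+q['R']@(piv+L*np.array([0,np.sin(a),np.cos(a)])))-[240,150]+.45)*10+[3.5,0] for L in(.07,.052,.0295)]
    print('old',th,np.round(u,0).tolist())
```

```text
t 23.9 p [ 0.6001 -0.0778  0.3549] yaw 30.17 tilt 1.49 q6 53.1 F [ 0.4  0.4 -1.5] op 0.239
shift [-1.2  1.9 -0. ] turn 0.2
[ 0.01281777 -0.02255555 -0.99966342]
22 [[276.0, 383.0], [304.0, 326.0], [341.0, 254.0]]
24 [[266.0, 380.0], [297.0, 324.0], [336.0, 253.0]]
26 [[255.0, 377.0], [289.0, 322.0], [332.0, 252.0]]
28 [[245.0, 374.0], [281.0, 320.0], [327.0, 250.0]]
30 [[235.0, 371.0], [274.0, 317.0], [323.0, 249.0]]
32 [[225.0, 367.0], [266.0, 314.0], [319.0, 247.0]]
34 [[215.0, 363.0], [259.0, 311.0], [315.0, 246.0]]
old 22 [[261.0, 361.0], [289.0, 305.0], [323.0, 233.0]]
old 24 [[251.0, 359.0], [281.0, 303.0], [319.0, 232.0]]
old 26 [[240.0, 356.0], [273.0, 301.0], [314.0, 231.0]]
old 28 [[230.0, 353.0], [265.0, 299.0], [310.0, 229.0]]
```

View pics/s19c.png

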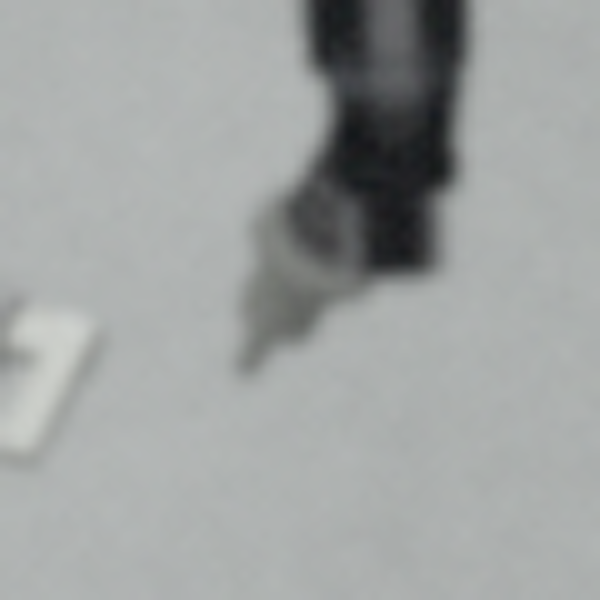

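```bash
cat > tgt.py <<'E'
from h import *
from scipy.spatial.transform import Rotation as Ro
n=np.array([-.4452,.1820,.8767]);n/=np.linalg.norm(n)
mark=np.array([.6197,-.2316,.1091])
th=np.radians(28.2); tipT=np.array([0,0,-.0205])+.070*np.array([0,np.sin(th),np.cos(th)])
axT=np.array([0,-np.sin(th),-np.cos(th)])
def go(stand,mark=mark):
    p,R,s=pose()
    nt=R.T@n # want axT rotated about z to match azimuth
    turn=np.degrees(np.arctan2(nt[1],nt[0])-np.arctan2(axT[1],axT[0])); turn=(turn+180)%360-180
    R2=R@Ro.from_euler('z',turn,degrees=True).as_matrix()
    X=mark+n*stand-R2@tipT
    d=R.T@(X-p)*1000
    e=np.degrees(np.arccos(np.clip((R2@axT)@n,-1,1)))
    print('t',s['time_s'],'p',p.round(4),'tilt',np.degrees(np.arccos(-R[2,2])).round(2),'F',np.round(s['contact_force'],1))
    print('TCP target',X.round(4),'shift',d.round(1),'turn',round(turn,1),'axis err now',np.degrees(np.arccos((R@axT)@n)).round(2),'after',e.round(2),'adv dir tool',(-nt).round(3))
    t=p+R@tipT; q=(t-mark); print('tip est now',t.round(4),'along n mm',(q@n*1000).round(1),'in-plane',((q-n*(q@n))*1000).round(1))
E
python3 -c "
from tgt import *
go(.03)"
```

```text
t 23.95 p [ 0.6001 -0.0777  0.355 ] tilt 1.51 F [-0.2  0.6 -2.4]
TCP target [ 0.5748 -0.2136  0.1759] shift [-90.1 100.  181.8] turn -39.4 axis err now 18.13 after 0.62 adv dir tool [0.294 0.358 0.886]
tip est now [ 0.6173 -0.1073  0.3147] along n mm 203.9 in-plane [88.4 87.2 26.8]
```

Request:
apply_moves:
  series:
    - [[-30,33,20],-8,1]
    - [[-60,66,50],-16,1]
    - [[-90,100,80],-24,1]
    - [[-90,100,110],-32,1]
    - [[-90,100,140],-39.4,1]
    - [[-90,100,165],-39.4,1]
    - [[-90,100,182],-39.4,1]
    - [[-90,100,182],-39.4,1]
    - [[-90,100,182],-39.4,1]

```text
time_s: 24.85
ee_pos: [0.5753, -0.2125, 0.1761]
tcp_rot: [2.557, 1.78, -0.004]
contact_force: [0.9, 0.4, -0.5]
opening: 0.24
```

Run:
```python
from tgt import *
go(.010)
p,R,s=pose()
for nme in("scene","top","wrist"):
    c=vision.get_calibration(nme); im=vision.capture(nme);cv2.imwrite(f"pics/{nme}20.png",im[:,:,::-1])
    print(nme,'mark',proj(c,mark).round(1),'tip',proj(c,p+R@tipT).round(1))
crop('pics/scene20.png','pics/s20c.png',190,195,250,255,10)
crop('pics/top20.png','pics/t20c.png',365,190,435,250,8)
```

```text
t 24.85 p [ 0.5753 -0.2125  0.1761] tilt 1.49 F [ 0.9  0.4 -0.5]
TCP target [ 0.5837 -0.2173  0.1584] shift [-1.2  9.2 18. ] turn 0.2 axis err now 0.62 after 0.61 adv dir tool [-0.001  0.463  0.886]
tip est now [ 0.6068 -0.225   0.1356] along n mm 30.2 in-plane [0.6 1.1 0. ]
scene mark [224.7 231.4] tip [228.4 221.6]
top mark [394.8 224.1] tip [394.3 226.9]
wrist mark [321.  315.5] tip [323.3 316.6]
```

View pics/s20c.png

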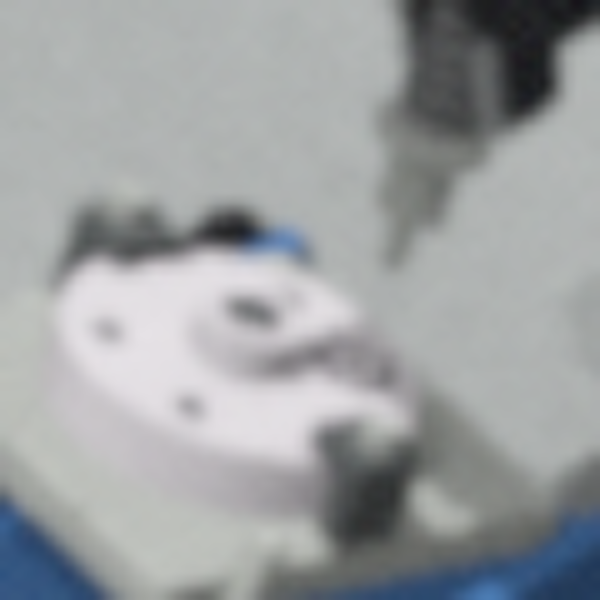

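View pics/t20c.png

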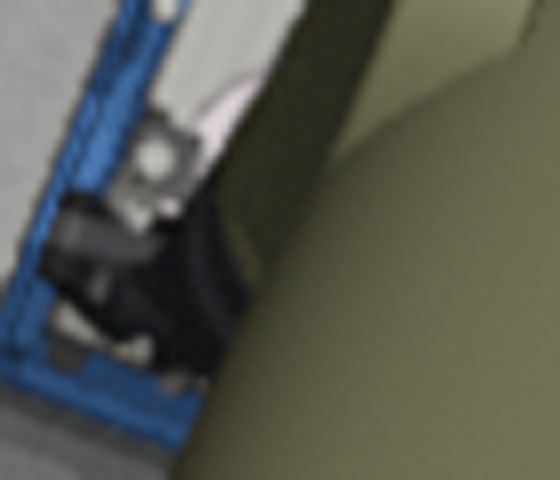

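View pics/wrist20.png

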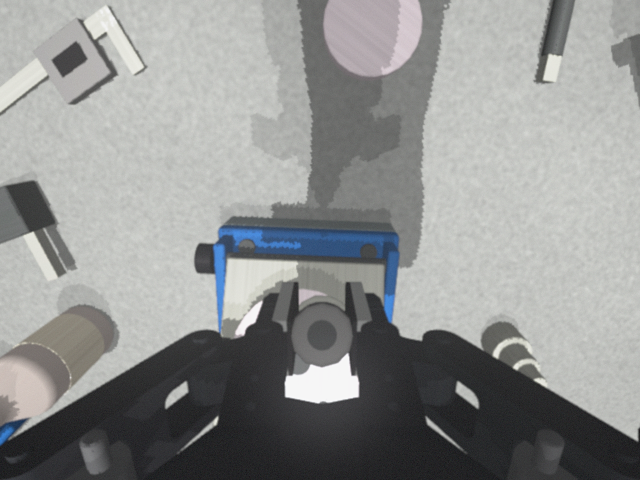

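Request:
apply_moves:
  series:
    - [[-1,3,6],0,1]
    - [[-1,6,12],0,1]
    - [[-1,10,20],0,1]
    - [[-1,11,21],0,1]
    - [[-1,11,21],0,1]

```text
time_s: 25.5
ee_pos: [0.5861, -0.2186, 0.1558]
tcp_rot: [2.557, 1.778, -0.003]
contact_force: [0.2, -0.3, -1.2]
opening: 0.243
```

Run:
```python
from tgt import *
go(.0)
p,R,s=pose()
c=vision.get_calibration("scene"); im=vision.capture("scene");cv2.imwrite(f"pics/scene21.png",im[:,:,::-1])
print('mark',(proj(c,mark)-[200,205]+.46)*13,'tip',(proj(c,p+R@tipT)-[200,205]+.46)*13)
crop('pics/scene21.png','pics/s21c.png',200,205,245,245,13)
```

```text
t 25.5 p [ 0.5861 -0.2186  0.1558] tilt 1.55 F [ 0.2 -0.3 -1.2]
TCP target [ 0.5881 -0.2191  0.1496] shift [0.4 1.9 6.2] turn 0.1 axis err now 0.69 after 0.69 adv dir tool [-0.001  0.462  0.887]
tip est now [ 0.6177 -0.2311  0.1153] along n mm 6.4 in-plane [ 0.8 -0.7  0.6]
mark [327.3460621  348.79359171] tip [331.13968134 321.18558376]
```

View pics/s21c.png

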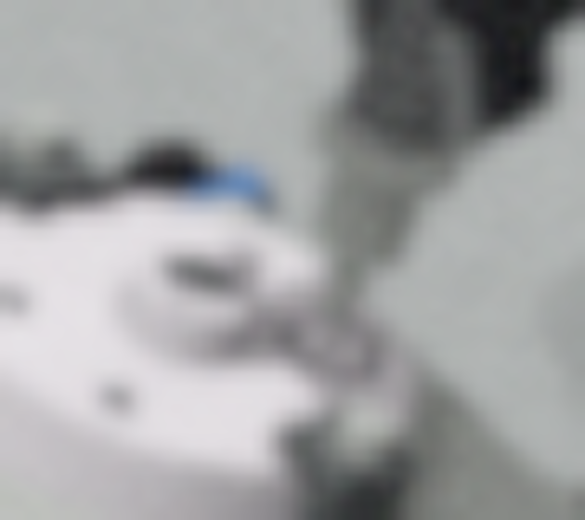

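```bash
cat > avg.py <<'E'
from tgt import *
import sys
F=[];P=[]
for i in range(int(sys.argv[1])):
    vision.capture("scene"); s=sensors.observe(); F.append(s['contact_force']);P.append(s['ee_pos'])
F=np.array(F);P=np.array(P)
print('F',F.mean(0).round(2),'sd',F.std(0).round(2),'Fn',(F@n).mean().round(2),'se',((F@n).std()/np.sqrt(len(F))).round(2),'P',P.mean(0).round(4))
go(0)
E
python3 avg.py 16
```

```text
F [ 0.07 -0.08 -1.41] sd [0.49 0.49 0.54] Fn -1.29 se 0.11 P [ 0.5864 -0.2187  0.1568]
t 26.35 p [ 0.5864 -0.2187  0.1566] tilt 1.62 F [ 0.4  0.2 -0.1]
TCP target [ 0.5881 -0.2191  0.1495] shift [0.3 1.6 7.2] turn 0.1 axis err now 0.77 after 0.77 adv dir tool [-0.001  0.461  0.888]
tip est now [ 0.618  -0.2311  0.1162] along n mm 7.1 in-plane [ 1.5 -0.8  0.9]
```

Request:
apply_moves:
  series:
    - [[0,-1,2],0,1]
    - [[0,0,4],0,1]
    - [[0,1,6],0,1]
    - [[0,2,8],0,1]
    - [[0,3,10],0,1]
    - [[0,3,10],0,1]
    - [[0,3,10],0,1]

```text
time_s: 27.05
ee_pos: [0.5893, -0.2199, 0.1468]
tcp_rot: [2.556, 1.777, -0.001]
contact_force: [-1.0, 0.8, 0.3]
opening: 0.236
```

```bash
python3 avg.py 12
```

```text
F [-1.31  0.36  0.19] sd [0.39 0.36 0.69] Fn 0.81 se 0.18 P [ 0.5893 -0.2199  0.1468]
t 27.65 p [ 0.5893 -0.2199  0.1467] tilt 1.61 F [-0.5  0.1  0.8]
TCP target [ 0.5881 -0.2191  0.1495] shift [ 0.3 -1.4 -2.8] turn 0.1 axis err now 0.77 after 0.76 adv dir tool [-0.001  0.461  0.888]
tip est now [ 0.6209 -0.2324  0.1063] along n mm -3.2 in-plane [-0.2 -0.2 -0. ]
```

Request:
apply_moves:
  series:
    - [[0,0.7,1.2],0,1]
    - [[0,1.3,2.5],0,1]
    - [[0,1.3,2.5],0,1]
    - [[0,1.3,2.5],0,1]
    - [[0,1.3,2.5],0,1]

```text
time_s: 28.15
ee_pos: [0.5905, -0.2204, 0.1443]
tcp_rot: [2.556, 1.777, -0.001]
contact_force: [-1.3, 0.8, 1.6]
opening: 0.238
```

```bash
python3 avg.py 16
python3 - <<'E'
from tgt import *
c=vision.get_calibration("scene"); im=vision.capture("scene");cv2.imwrite(f"pics/scene22.png",im[:,:,::-1])
crop('pics/scene22.png','pics/s22c.png',200,205,245,245,13)
im=vision.capture("wrist");cv2.imwrite(f"pics/w22.png",im[:,:,::-1])
print((proj(c,mark+n*.012)-[200,205]+.46)*13,(proj(c,mark+n*.018)-[200,205]+.46)*13,(proj(c,mark)-[200,205]+.46)*13,(proj(c,mark+n*.035)-[200,205]+.46)*13)
E
```

```text
F [-2.02  0.7   0.99] sd [0.52 0.43 0.59] Fn 1.9 se 0.14 P [ 0.5905 -0.2204  0.1443]
t 28.95 p [ 0.5906 -0.2205  0.1443] tilt 1.62 F [-1.8 -0.1  0. ]
TCP target [ 0.5881 -0.2191  0.1495] shift [ 0.3 -2.7 -5.3] turn 0.1 axis err now 0.77 after 0.76 adv dir tool [-0.001  0.461  0.888]
tip est now [ 0.6222 -0.2329  0.1038] along n mm -6.0 in-plane [-0.2 -0.2 -0. ]
[344.92138121 297.24282117] [353.76148017 271.32132064] [327.3460621  348.79359171] [379.00005413 197.34348331]
```

View pics/s22c.png

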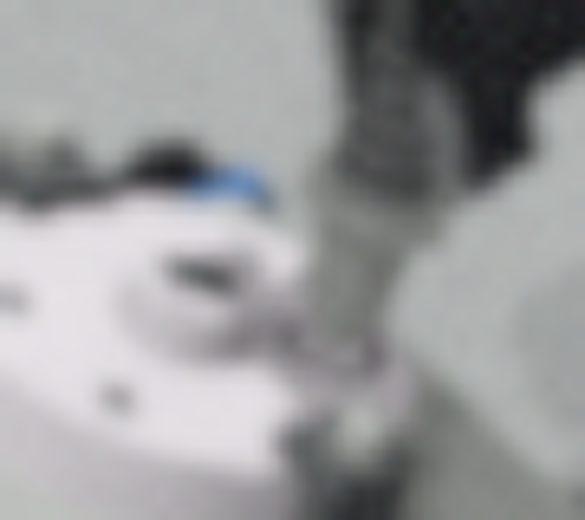

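Run:
```python
from tgt import *
c=vision.get_calibration("wrist"); p,R,s=pose()
im=cv2.imread('pics/w22.png')
crop('pics/w22.png','pics/w22c.png',280,280,365,385,6)
o,d=ray(c,(322,334)); o=R.T@(o-p);d=R.T@d
for zt in(-.034,-.036,-.038,-.040):
    X=o+d*(zt-o[2])/d[2]; print(X.round(4), 'th', np.degrees(np.arcsin((.0331-X[1])/.088)).round(2))
```

```text
[-0.0006 -0.0028 -0.034 ] th 24.09
[-0.0006 -0.004  -0.036 ] th 24.96
[-0.0006 -0.0052 -0.038 ] th 25.83
[-0.0006 -0.0065 -0.04  ] th 26.71
```

View pics/w22c.png

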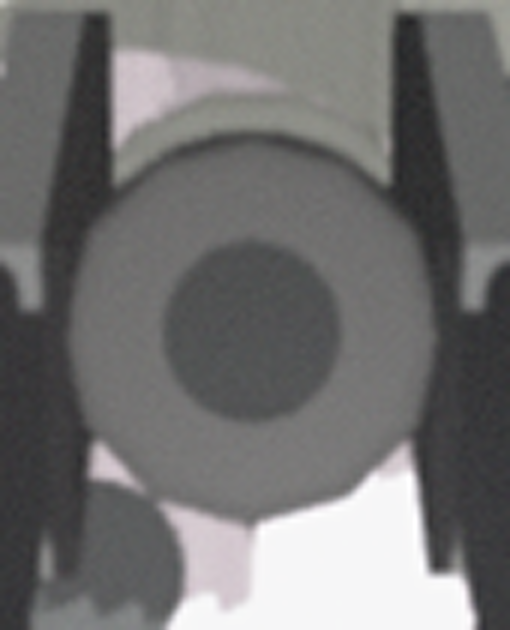

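Run:
```python
from tgt import *
c=vision.get_calibration("wrist"); p,R,s=pose()
o,d=ray(c,(321.6,334.8)); d=d/np.linalg.norm(d); 
Rc=np.array(c['R']);
for w in (60,61.3,62.5):
    dep=351.64*.022/w; X=o+d*dep/(Rc[2]@d); Xt=R.T@(X-p)
    out=[]
    for th in(22,24,26,28,30,32,34):
        a=np.radians(th);ax=np.array([0,np.sin(a),np.cos(a)]);e=np.array([0,-np.cos(a),np.sin(a)])
        v=[proj(c,p+R@(Xt+l*ax+r*e))[1] for l,r in((.045,.015),(.050,.015),(0,.011),(0,-.011))]
        out.append((th,[round((q-280+.4)*6) for q in v]))
    print(w,Xt.round(4)); [print(' ',x) for x in out]
```

```text
60 [-0.0007  0.0016 -0.0273]
  (22, [57, 55, 150, 514])
  (24, [76, 76, 150, 516])
  (26, [95, 96, 150, 517])
  (28, [115, 117, 150, 518])
  (30, [134, 138, 150, 519])
  (32, [153, 159, 150, 519])
  (34, [173, 180, 151, 520])
61.3 [-0.0007  0.0001 -0.0297]
  (22, [53, 51, 146, 518])
  (24, [72, 72, 146, 520])
  (26, [92, 93, 146, 521])
  (28, [111, 114, 146, 522])
  (30, [131, 135, 146, 523])
  (32, [151, 156, 147, 523])
  (34, [170, 178, 147, 524])
62.5 [-0.0007 -0.0012 -0.0318]
  (22, [49, 47, 143, 522])
  (24, [69, 68, 142, 523])
  (26, [88, 89, 142, 525])
  (28, [108, 111, 142, 526])
  (30, [128, 132, 143, 527])
  (32, [148, 154, 143, 527])
  (34, [168, 175, 144, 528])
```

Run:
```python
import cv2,numpy as np
for f,x0,x1,y0,y1 in(('s13',258,282,168,188),('s14',274,296,168,188),('s19',258,282,168,190)):
    g=cv2.cvtColor(cv2.imread(f'pics/{f}.png'),cv2.COLOR_BGR2GRAY)
    print(f,x0,y0);print('\n'.join(f'{y0+i} '+' '.join('%3d'%v for v in r) for i,r in enumerate(g[y0:y1,x0:x1])))
```

```text
s13 258 168
168 180 179 180 181 180 179 172 159 144 117  89  74  64  71  78  72  54  39  32  32  31  43  74 109
169 180 180 180 180 180 177 163 147 132 106  80  70  72  76  89  85  57  36  34  32  25  40  75 112
170 181 179 179 181 182 175 158 139 125 100  81  71  77  86  94  85  57  36  30  32  34  43  73 108
171 179 178 180 181 181 176 154 134 125 109  88  75  73  81  93  85  62  34  26  34  32  37  68 109
172 177 178 179 179 179 174 157 137 130 119 102  83  71  78  90  89  65  35  33  30  30  41  65 106
173 178 179 179 178 179 176 159 138 132 127 112  99  90  86  92  92  67  36  32  28  34  43  66 105
174 179 178 178 178 178 174 161 135 127 127 128 119 111 103 102  95  75  49  39  51  57  65  83 116
175 179 178 176 177 177 173 156 132 118 123 127 129 126 122 117 106  89  78  85  96 108 116 127 144
176 179 178 176 176 176 166 145 123 115 112 117 124 124 124 121 115 106 107 123 142 152 157 159 165
177 178 176 178 177 174 158 134 119 112 111 109 111 111 115 120 119 121 132 150 164 169 172 173 174
178 176 177 179 178 174 156 132 119 115 112 107 103 103 109 127 144 151 156 166 172 176 
[... 4275 characters left out ...]

183 179 178 178 179 177 169 150 128 116 116 117 116 127 152 167 174 175 176 175 174 176 175 176 175
184 179 180 178 179 176 167 144 122 122 134 142 145 154 167 173 178 177 177 177 176 176 175 178 175
185 180 178 177 176 174 159 137 125 135 156 167 168 172 176 177 176 176 177 176 175 174 176 176 176
186 180 180 177 175 172 155 134 132 154 169 174 176 176 176 175 176 176 176 175 176 175 175 174 174
187 179 178 177 176 174 163 151 154 167 174 175 177 176 175 177 173 174 174 174 175 176 176 174 176
188 178 178 176 178 176 172 168 169 173 177 178 176 178 176 176 177 175 172 174 175 176 177 177 174
189 177 178 177 177 178 175 175 177 177 178 177 176 175 177 178 178 176 175 173 173 177 176 175 174
```

View pics/scene22.png

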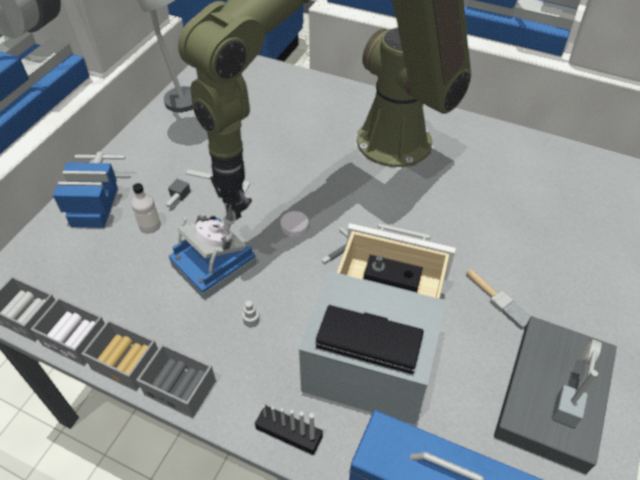

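Run:
```python
from tgt import *
a=cv2.imread('pics/scene22.png')
crop('pics/scene22.png','pics/s22d.png',205,215,240,245,20)
T=vision.get_calibration('top');im=vision.capture('top');cv2.imwrite('pics/t23.png',im[:,:,::-1])
b=cv2.imread('pics/top0.png');d=cv2.absdiff(b,im[:,:,::-1].copy()).max(2);cv2.imwrite('pics/t23d.png',np.hstack([cv2.resize(im[:,:,::-1],(400,300)),cv2.cvtColor(cv2.resize(d,(400,300)),cv2.COLOR_GRAY2BGR)]))
```

```text
(no output)
```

View pics/s22d.png

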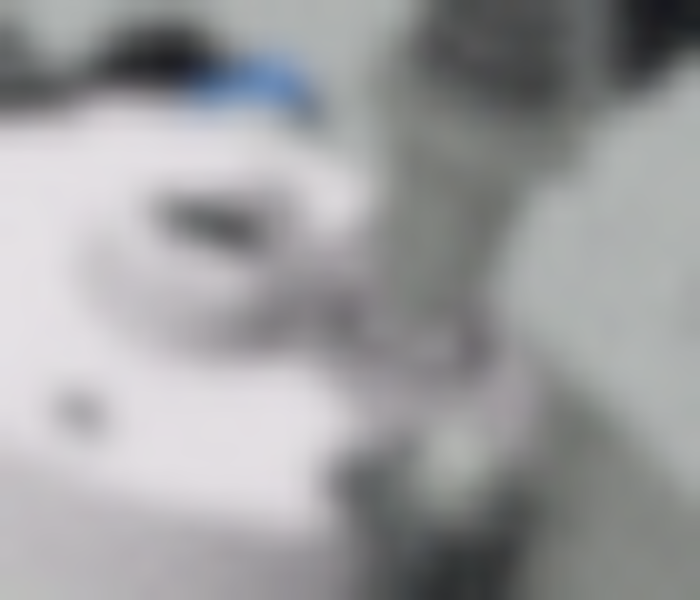

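View pics/t23d.png

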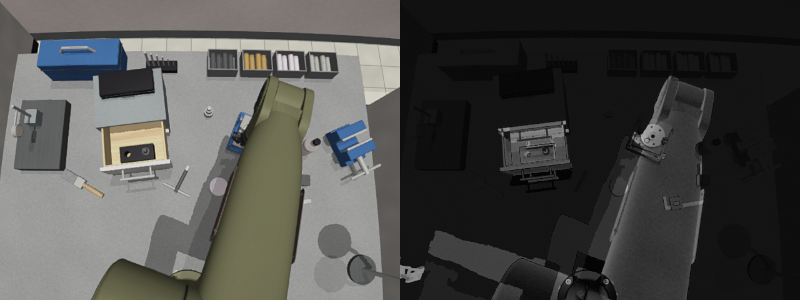

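```bash
python3 - <<'E'
import cv2,numpy as np
a=cv2.imread('pics/t2.png').astype(int);b=cv2.imread('pics/t23.png').astype(int)
for u in(248,255,262): print(u,a[250:272,u,2].tolist(),'\n   ',b[250:272,u,2].tolist())
E
python3 avg.py 8
```

```text
248 [86, 84, 71, 59, 43, 27, 66, 192, 214, 206, 208, 211, 210, 212, 214, 192, 133, 91, 93, 93, 92, 92] 
    [92, 91, 74, 56, 84, 199, 220, 217, 217, 217, 217, 219, 221, 187, 123, 96, 98, 98, 97, 97, 92, 87]
255 [209, 209, 210, 210, 210, 209, 210, 209, 203, 207, 211, 211, 211, 214, 211, 158, 96, 94, 95, 94, 94, 87] 
    [216, 216, 216, 216, 216, 216, 212, 215, 217, 217, 218, 220, 197, 140, 99, 99, 100, 100, 98, 94, 86, 86]
262 [207, 209, 210, 210, 209, 209, 209, 200, 205, 211, 211, 211, 214, 214, 164, 97, 91, 95, 95, 94, 88, 81] 
    [215, 216, 216, 216, 216, 203, 210, 217, 218, 218, 220, 216, 166, 102, 99, 100, 98, 101, 94, 87, 88, 130]
F [-1.94  0.78  0.66] sd [0.77 0.26 0.47] Fn 1.59 se 0.15 P [ 0.5906 -0.2204  0.1443]
t 29.5 p [ 0.5906 -0.2204  0.1442] tilt 1.61 F [-1.4  1.1  1.2]
TCP target [ 0.5881 -0.2191  0.1495] shift [ 0.3 -2.7 -5.4] turn 0.1 axis err now 0.77 after 0.76 adv dir tool [-0.001  0.461  0.888]
tip est now [ 0.6222 -0.2329  0.1038] along n mm -6.0 in-plane [-0.2 -0.2 -0. ]
```

```bash
ls -t pics | head -40 | tr '\n' ' '
python3 - <<'E'
import cv2,numpy as np
for f in('t2','t3','top8','top9','t23'):
    b=cv2.imread(f'pics/{f}.png').astype(int)
    print(f,b[258:268,258,2].tolist())
for f in('s3','s6','s7','scene8','scene9','s12','s13','s15','s18','s19','scene22'):
    g=cv2.imread(f'pics/{f}.png').astype(int)
    print(f,g[224:250,452,2].tolist())
E
```

```text
t23d.png t23.png s22d.png w22c.png w22.png s22c.png scene22.png s21c.png scene21.png t20c.png s20c.png wrist20.png top20.png scene20.png s19c.png s19.png s18c.png s18.png s17c.png s17.png s16c.png s16.png s15c.png s15.png s14c.png s14.png s13c.png s13.png s12c.png s12.png t0d.png s0d.png w11d.png w11c.png w11.png w9c.png w10c.png w10.png top9c.png scene9c.png t2 [195, 203, 211, 211, 213, 215, 175, 111, 94, 95]
t3 [214, 214, 214, 216, 217, 168, 100, 95, 98, 97]
top8 [212, 212, 213, 215, 192, 134, 95, 95, 97, 96]
top9 [220, 220, 221, 223, 200, 142, 102, 100, 102, 102]
t23 [217, 217, 219, 222, 172, 100, 95, 100, 101, 99]
s3 [176, 176, 177, 175, 174, 175, 175, 177, 178, 176, 177, 177, 175, 175, 173, 172, 175, 176, 175, 177, 175, 180, 201, 225, 236, 238]
s6 [162, 163, 164, 163, 161, 163, 163, 163, 165, 164, 163, 164, 162, 162, 159, 160, 162, 161, 161, 163, 162, 165, 179, 209, 224, 227]
s7 [36, 40, 43, 48, 56, 64, 81, 97, 114, 125, 137, 147, 150, 157, 159, 160, 161, 161, 164, 162, 162, 164, 179, 210, 224, 227]
scene8 [163, 163, 163, 161, 161, 162, 163, 165, 165, 162, 162, 163, 161, 162, 16
[... 291 characters left out ...]
177, 177, 178, 179, 194, 222, 237, 240]
s13 [174, 176, 175, 174, 171, 173, 175, 176, 177, 175, 174, 174, 174, 174, 172, 173, 174, 176, 175, 175, 172, 176, 191, 219, 233, 237]
s15 [164, 163, 162, 161, 161, 162, 163, 162, 163, 161, 163, 163, 164, 163, 160, 162, 161, 163, 162, 161, 162, 164, 180, 209, 225, 227]
s18 [36, 38, 48, 68, 74, 58, 45, 40, 30, 29, 25, 30, 29, 32, 29, 27, 39, 57, 103, 137, 155, 161, 161, 159, 158, 154]
s19 [177, 175, 175, 175, 173, 174, 176, 177, 177, 175, 175, 174, 174, 174, 175, 172, 174, 175, 172, 176, 174, 174, 186, 215, 232, 236]
scene22 [177, 178, 178, 176, 176, 177, 178, 179, 179, 178, 179, 177, 179, 176, 174, 176, 177, 178, 177, 177, 177, 177, 191, 219, 235, 240]
```

```bash
python3 -c "
from bench import job,sensors
print(job.job_done()); s=sensors.observe(); print(s['time_s'],s['contact_force'],s['opening'])"
```

```text
the job is handed in; nothing more can be done
None
the job is handed in; nothing more can be done
```

I handed the job in at 29.5 s with the arm still holding the probe, its tip pressed in about half way inside the ring. Two checks did not come out clean: the drawer is probably a few mm short of its stop, and the squareness is only known to a degree or so.

**What I did:** I gripped the upper drawer's handle and pulled it out until the stop pushed back (150 mm of travel). I then took the round-handled probe from the rack. The moves only turn the tool about its own axis, so I leaned the probe in the jaws by pushing its tip against the rim of its rack hole. It took two goes, with the lean measured in between. I then set the tip on the mark along the face's normal (measured slope 28.7°) and pressed.

**What the last checks showed:**

| Check | Result |
|---|---|
| Push along the normal | about 3 N (readings 3.2 and 2.9 N after removing the weight) |
| Tip pushed in | 5–6 mm by force, 6.0 mm by position |
| Tip position | within 1 mm of the mark by the arm's pose; the scene picture 30 mm before contact agreed. The tip is hidden at contact, so I trust it to about 2 mm. |
| Bench | scene and top pictures show the punch and bystanders still in place; parts hidden by the arm could not be checked |

**What disagreed:**
- **Squareness:** the estimates of the probe's lean in the jaws ran from about 23° to 28°. My best figure is 26–27.5°, which with a 1.6° tool tilt leaves it about 1° off square, perhaps up to 3°.
- **Force direction:** the measured push leaned about 14° more than the normal, so there is some side load at the tip.
- **Drawer:** the top pictures show its front about 2 pixels (roughly 4 mm) closer to the cabinet than at the stop. It crept back when I let go of the handle and again while I worked at the rack. It is open about 146 mm rather than 150 mm. I left it, because going back risked losing the probe's lean.

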